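# Thread the hinge pin of a dental articulator

### The arm

A 7-joint arm with a two-finger parallel gripper is mounted at the origin on the work surface. World frame = base frame: x ahead of the robot, y to its left, z up, the work surface at z = 0. Lengths are in m, angles in degrees, forces in N, time in s.
With the tool pointing down it reaches from about 0.425 to 0.825 m from the base axis. Payload 3.6 kg.
Tool frame: the origin (TCP) lies at the very end of the fingers, on their centre line; the grasp point (between the pads) lies 19 mm behind it (pinch_z is the z of the grasp point in the tool frame, in m); z points along the fingers, y is the direction in which the jaws open and shut (so a half turn about z gives the same grasp; the last joint's range is limited). The gripper opens to 85 mm and grips with 20 to 120 N. Pads are 22 mm wide; open, the fingers measure 114 mm over their backs; the gripper's body (76 mm by 85 mm) begins 54 mm behind the grasp point. The pads swing forward as they close: fully open they stand 13 mm farther back than shut.
Start: joints at [-71.247, 35.231, -0.722, 81.555, 0.464, 63.22, -2.315], TCP at [0.225, 0.61, 0.192] pointing down, gripper open.
Joint ranges: [-178.69, 178.69], [-17.37, 117.87], [-77.05, 75.6], [15.02, 138.74], [-78.02, 258.01], [0.78, 113.62], [-162.83, 162.83]. Speed limits (degrees/s): [159.86, 159.86, 180, 180, 180, 180, 180].

### API

Orientations are given as [roll, pitch, yaw] about the fixed x, y, z axes, in that order (R = Rz(yaw) Ry(pitch) Rx(roll)).
In Python, from bench import state, read_camera, get_calibration, finish_job, pinch_z gives the robot as it stands. The module is installed in compiled form; this text tells all that it offers.
- The arm moves only by the tool move_arm, never from a script. Its arguments are lists of equal length, an entry for each row: "rot": the turn, a rotation vector about the tool's x, y, z in degrees, a list of three; "delta_pos": the shift along the tool's x, y, z in mm, a list of three; "fingers": the finger opening in mm, from 0 to 85.4. In form: {"rot": [[wx, wy, wz], ...], "delta_pos": [[dx, dy, dz], ...], "fingers": [fingers, ...]}. A call has 1 to 12 rows; each row is the pose to reach, as a shift and turn from the pose measured when the call began, along the tool's axes at that moment; what a row does not reach only later rows make up. A row lasts 1/10 s, in which the tool goes at most 50 mm and 8.59 degrees, less where a joint would pass 70% of its speed; a pose out of reach is approached as far as the arm can. A call with a gripper value outside its range is refused whole. The fingers move at their own pace and stop on an object; "grip_force" is the grip in N (left out, the last holds). Time passes only in rows, so rows that repeat a pose let the fingers close. It gives the time, the measured TCP pose, the force and the opening at its end, in the units of the state.
- state(): the state, without advancing time (a new reading comes with each control period).
- read_camera(name): name is "scene" or "top" or "wrist"; returns (picture, depth): 384x512x3 uint8, red, green, blue; 384x512 float32, m along the optical axis (not along the pixel's ray), 0 where there is no reading.
- get_calibration(name): a dict with "camera_matrix" (3x3 intrinsics, pixels), "k1" (the pictures are not rectified: a ray, as slopes to the right and down, at radius r is drawn at 1 + k1 r^2 times it, then the intrinsics apply), "world_from_camera" (4x4, takes a point from camera to world coordinates). Camera axes: x right, y down, z forward; pixel columns grow to the right and rows downward; lengths in m; the calibration is good to about 2 mm. A picture is of the moment at which its call begins: read the wrist's pose just before it. get_calibration takes no time and is no camera call; for the wrist camera it gives the pose at the moment of the call.
- finish_job(): hands the job in, once; it reports no verdict.
The state is a dict: "t": time; "joint_pos": joint angles; "qd": joint speeds; "tau": joint torques, N m; "tcp_pos": TCP position; "tcp_rot": TCP orientation; "ft_force": force on the tool from outside, world axes, zero at the start; "torque": the same for the moment, N m; "grip_width": finger opening in m.
Only numpy, scipy, OpenCV 4.12 (cv2) and the standard library are available. Lean on these libraries where they do the work, as an engineer would, in place of code of your own. Each camera call takes 0.05 s, during which the arm holds its last target.

### The job

The upper frame of the articulator is sitting on its casts with its hinge knuckle too far forward in the bracket. Gently slide it back until the knuckle comes up against the bracket and the holes line up, then take the hinge pin from the instrument rest and thread it, from either side, through both ears and the knuckle until its head is fully home, and let go. Feel your way and force nothing, keep the upper frame sitting on its casts, and leave the other things on the bench alone.

Things in the scene. Friction and masses are not known exactly. Their poses are not given: they have to be found in the camera images.
- lower: Lower frame of a dental articulator with stone cast and wax rim (flat top at z 56 mm): aluminium, 144 mm long (x -78 to +66), 66 wide, stands fast. Origin: middle of its underside. -x is its front, +x its hinge end, z up. Two rear posts carry the hinge bracket, an upright fork open to the front, with two ears and a web across its back. Nothing stands outside y = +-33 mm.
- slot_front (a point): Point fixed to the lower frame, 40 mm from its origin along x and 95 mm above the bench, midway between the ears; axes of lower. The ears' bores (9.5 mm wide, along y, at this height) lie 2 to 18 mm behind it (+x): the bracket was clamped by hand in a slot and where it stands is NOT measured. Ears 8 mm thick, inner faces at y +-21, outer at +-29 mm, top 13 mm above the bores.
- upper_bore (a point): Middle of the upper frame's hinge knuckle, on its bore axis; y along the bore, -x to its front, z up. The knuckle is a tube 18 mm thick, 40 mm long, bored 9.5 mm. It stands between the ears, 1 mm free at either side and at the height of their bores, but 5 to 24 mm too far forward. Slid back (+x) until it butts against the web, it is in line with the ears' bores and goes no farther.
- upper: The whole upper frame (origin and axes of upper_bore): loose, 0.3 to 0.6 kg, an arm along x over a cast whose flat wax rim rests on the lower rim and slides there easily, with 0.5 to 1.5 N of friction when nothing presses it down. The ears guide the knuckle sideways.
- knob_grip (a point): Grip point on the axis of the dark upright knurled knob on the upper frame, 8 mm below its top and 62 mm ahead of the bore; axes of upper_bore. The knob is 22 mm thick and 28 mm tall and stands on the frame's arm (34 mm wide there), whose top lies 20 mm below this point: fingertips must not reach lower than 19 mm below it.
- pin: Hinge pin, steel, 50 g, 99 mm long: dark knurled head 16 mm thick and 30 long, bright shank 8 mm thick and 64 long, then a nose tapering to 6 mm over 5 mm. Origin on its axis at the underside of the head; x towards the nose.
- pin_grip (a point): Middle of the pin's head, on its axis; x along the pin to its nose. The pin lies level, axis 32 mm above the bench, in one of three grooves (40 mm apart) of a white instrument rest 56 x 120 mm, 36 mm tall. The head hangs free, 5 mm out from the rest's edge, to be gripped across from above.
- pin_tip (a point): Tip of the pin's nose, 84 mm from pin_grip; same axes.
- pin_mid (a point): Point on the pin's axis, 29 mm along the shank from the underside of the head, 44 mm from pin_grip; same axes. When the pin is fully home, its head lies against the outer face of an ear and this point falls on upper_bore, to within the 1 mm of side play.
- wax_knife: wooden-handled wax knife (handle 8 mm thick, 100 mm long, then a flat blade; 150 mm in all), lying in a groove of the instrument rest beside the hinge pin; origin on its axis at the height of the pin's axis; x runs towards its working end. To be left alone.
- brush: wooden brush (handle 8 mm thick, 110 mm long; 148 mm in all), lying in a groove of the instrument rest beside the hinge pin; origin on its axis at the height of the pin's axis; x runs towards its working end. To be left alone.
- spare_cast: spare stone cast, about 60 x 58 mm and 34 mm tall, origin under its middle. To be left alone.
- dish: white porcelain mixing dish, 68 mm wide, 20 mm tall, origin under its middle. To be left alone.
- bottle: white plastic bottle, 60 mm wide, 130 mm tall, origin under its middle. To be left alone.
- jar: amber glass jar, 60 mm wide, 75 mm tall, origin under its middle. To be left alone.
- screwdriver: small screwdriver with a black handle, 150 mm long, lying on the bench. To be left alone.
There are look-alikes about, which are no part of the job. Leave any yellow look-alike of the upper alone.

How it is judged:
By the outcome, as a careful person would: the job done as asked, in the order asked, and still so for the second after the job is handed in, with the robot touching nothing.
It also fails if it takes over 72 s, if anything falls off the work surface, if the arm or the gripper's body presses on something with over 40 N, if the wrist force passes 120 N, or if a joint passes its speed limit or range.

## Working session

There is one attempt and no reset: what is moved stays moved. The work goes in short steps, Python scripts to look and compute and a tool call to move; the robot and the scene stay as the last step left them, time stands still between calls to the robot, and variables do not carry over. Pictures are saved under pics/ and viewed, and the job is handed in when it is done.

Besides the shell and the picture viewer there is one more tool, called after "Emit:" as a command line: name --argument value ..., lists and objects as JSON in quotes. move_arm: Moves the arm, as the interface text tells. Its arguments: {"type":"object","properties":{"rot":{"type":"array"},"delta_pos":{"type":"array"},"fingers":{"type":"array"},"grip_force":{"type":"number"}},"required":["rot","delta_pos","fingers"]}

```bash
mkdir -p pics
cat > h.py <<'E'
import numpy as np,cv2
from bench import *
from scipy.spatial.transform import Rotation as R
def cap(n,fn):
    c=get_calibration(n); p,d=read_camera(n)
    cv2.imwrite(fn+'.png',p[:,:,::-1]); np.savez(fn+'.npz',p=p,d=d,K=c["camera_matrix"],k1=c["k1"],T=c["world_from_camera"])
def load(fn):
    z=np.load(fn+'.npz'); return z['p'],z['d'],np.array(z['K']),float(z['k1']),np.array(z['T'])
def rays(uv,K,k1):
    uv=np.atleast_2d(np.float64(uv)).reshape(-1,1,2)
    return cv2.undistortPoints(uv,K,np.array([k1,0,0,0,0.])).reshape(-1,2)
def onplane(uv,K,k1,T,z):
    r=rays(uv,K,k1); d=np.c_[r,np.ones(len(r))]@T[:3,:3].T; o=T[:3,3]
    return o+d*((z-o[2])/d[:,2])[:,None]
def cloud(fn):
    p,d,K,k1,T=load(fn); h,w=d.shape
    u,v=np.meshgrid(np.arange(w),np.arange(h)); r=rays(np.c_[u.ravel(),v.ravel()],K,k1)
    P=np.c_[r,np.ones(len(r))]*d.ravel()[:,None]
    return (P@T[:3,:3].T+T[:3,3]).reshape(h,w,3)
def proj(P,K,k1,T):
    q=(np.atleast_2d(P)-T[:3,3])@T[:3,:3]
    return cv2.projectPoints(q,np.zeros(3),np.zeros(3),K,np.array([k1,0,0,0,0.]))[0].reshape(-1,2)
E
python3 - <<'E'
from h import *
print(state(),pinch_z)
for n in ('scene','top','wrist'):
    cap(n,'pics/'+n+'0'); p,d,K,k1,T=load('pics/'+n+'0'); print(n,K,k1,T.round(3))
E
```

```text
{'t': 0.0, 'joint_pos': array([-71.24735542,  35.2893112 ,  -0.72407799,  81.64369468,
         0.4646115 ,  63.22046842,  -2.31286504]), 'qd': array([ 0.07267769, -0.03270586,  0.09163005, -0.08190652, -0.0772138 ,
       -0.06440204, -0.05729947]), 'tau': array([-3.21198240e-04, -4.69224322e+01,  2.59113740e-01, -1.71035796e+01,
        9.92646179e-03,  9.70532710e-03, -9.60207274e-06]), 'tcp_pos': array([0.22487422, 0.60890774, 0.19042383]), 'tcp_rot': array([-1.79849417e+02,  2.01029643e-03,  1.59735962e+02]), 'ft_force': array([-0.28581939,  0.41285744, -0.58763964]), 'torque': array([-0.0243734 ,  0.02150974,  0.05908544]), 'grip_width': 0.08533747393064486} -0.0187
scene [[346.71795848   0.         259.09232309]
 [  0.         346.71795848 189.19691671]
 [  0.           0.           1.        ]] -0.10259686969176493 [[-0.523  0.721 -0.456  1.048]
 [ 0.853  0.437 -0.287  0.288]
 [-0.008 -0.539 -0.843  1.023]
 [ 0.     0.     0.     1.   ]]
top [[428.90790829   0.         265.41448211]
 [  0.         428.90790829 196.049929  ]
 [  0.           0.           1.        ]] 0.01699987136024553 [[-0.092 -0.972  0.215  0.343]
 [-0.996  0.091 -0.014 -0.013]
 [-0.006 -0.215 -0.977  1.165]
 [ 0.     0.     0.     1.   ]]
wrist [[273.32342701   0.         256.13654672]
 [  0.         273.32342701 185.24886301]
 [  0.           0.           1.        ]] -0.05831386248025239 [[ 0.346  0.901  0.26   0.159]
 [ 0.938 -0.332 -0.099  0.633]
 [-0.003  0.278 -0.961  0.374]
 [ 0.     0.     0.     1.   ]]
```

View pics/scene0.png

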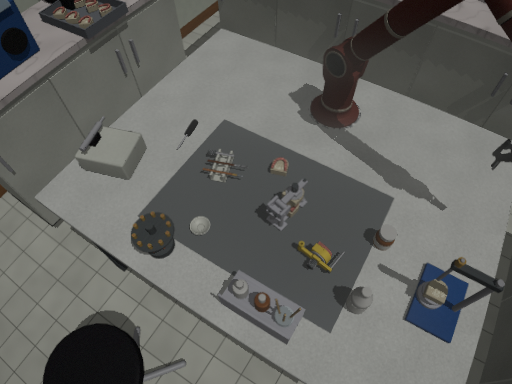

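View pics/top0.png

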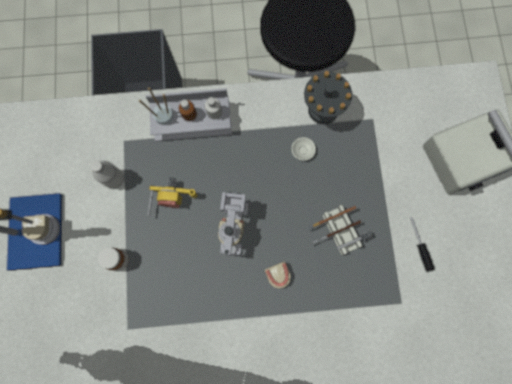

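View pics/wrist0.png

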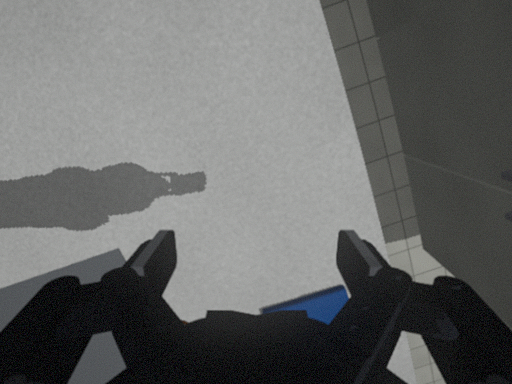

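Run:
```python
from h import *
p=cv2.imread('pics/top0.png'); s=cv2.imread('pics/scene0.png')
a=cv2.resize(p[180:270,200:260],None,fx=6,fy=6,interpolation=cv2.INTER_CUBIC)
b=cv2.resize(p[190:265,295:385],None,fx=6,fy=6,interpolation=cv2.INTER_CUBIC)
cv2.imwrite('pics/ca.png',a);cv2.imwrite('pics/cb.png',b)
cv2.imwrite('pics/cc.png',cv2.resize(s[140:275,190:350],None,fx=5,fy=4.4,interpolation=cv2.INTER_CUBIC))
P=cloud('pics/top0')
for n,uv in dict(art=(233,225),rest=(338,230),yellow=(170,195),cast=(279,275),dish=(303,149),jar=(115,258),bottle=(105,175)).items():
    print(n,P[uv[1],uv[0]].round(3))
```

```text
art [0.509 0.059 0.108]
rest [ 0.482 -0.212  0.036]
yellow [0.612 0.222 0.06 ]
cast [ 0.38  -0.045  0.031]
dish [ 0.724 -0.148  0.005]
jar [0.459 0.363 0.075]
bottle [0.672 0.378 0.096]
```

View pics/ca.png

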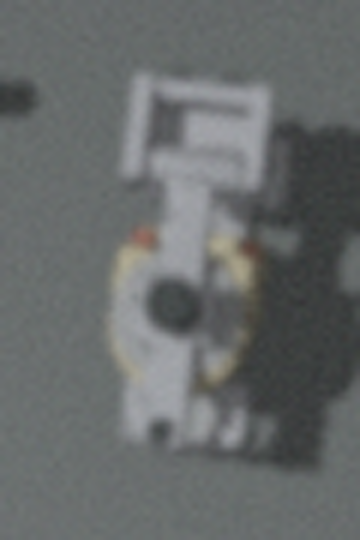

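View pics/cb.png

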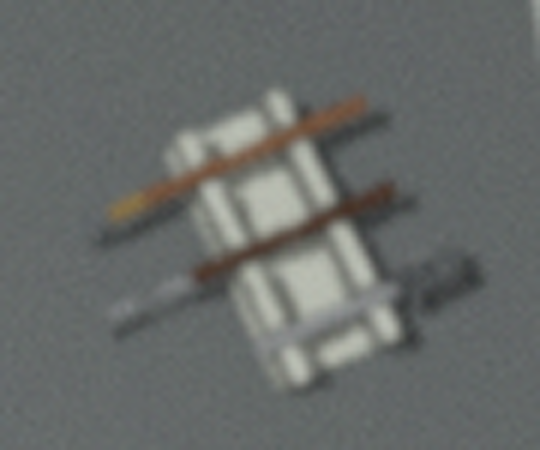

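View pics/cc.png

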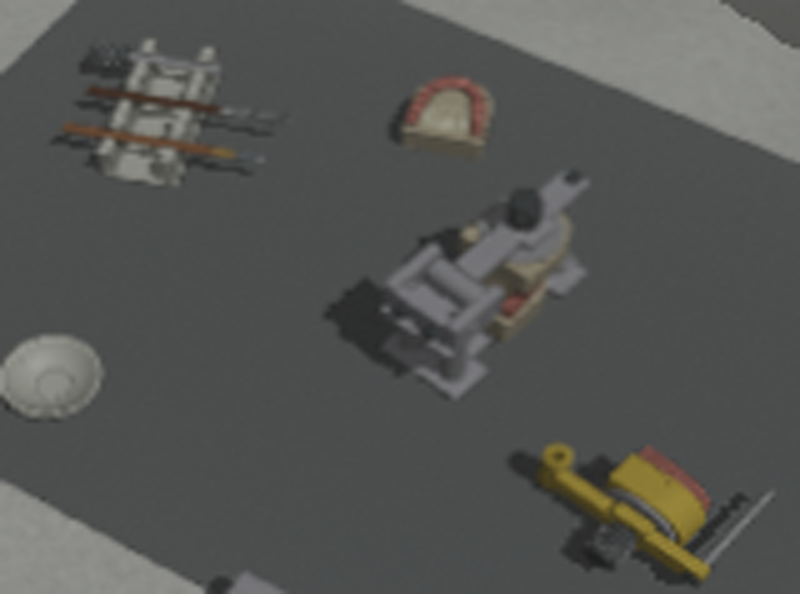

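```bash
cat >> h.py <<'E'
def tool():
    s=state(); return np.array(s['tcp_pos']),R.from_euler('xyz',s['tcp_rot'],degrees=True),s
def delta(pos,yaw,roll=180,pitch=0):
    p,r,s=tool(); t=R.from_euler('xyz',[roll,pitch,yaw],degrees=True)
    print('t',round(s['t'],2),'pos',p.round(4),'rot',s['tcp_rot'].round(2),'w',round(s['grip_width'],4),'F',s['ft_force'].round(2))
    print('dpos mm',(r.inv().apply(np.array(pos)-p)*1000).round(1),'rot',np.degrees((r.inv()*t).as_rotvec()).round(2))
E
python3 - <<'E'
from h import *
p,d,K,k1,T=load('pics/wrist0')
q,r,s=tool(); M=np.eye(4);M[:3,:3]=r.as_matrix();M[:3,3]=q
print((np.linalg.inv(M)@T).round(3)); delta([.49,.03,.24],90)
E
```

```text
[[ 0.    -0.961 -0.278  0.071]
 [ 1.     0.    -0.001 -0.001]
 [ 0.001 -0.278  0.961 -0.183]
 [ 0.     0.     0.     1.   ]]
t 0.15 pos [0.225  0.6091 0.1907] rot [-179.88    0.    159.73] w 0.0855 F [-0.91 -0.12  0.59]
dpos mm [-449.3 -451.5  -48.4] rot [-0.1   0.07 69.73]
```

Emit:
move_arm --rot '[[0,0,6],[0,0,13],[0,0,20],[0,0,27],[0,0,34],[0,0,41],[0,0,48],[0,0,55],[0,0,62],[0,0,70],[0,0,70],[0,0,70]]' --delta_pos '[[-25,-25,-10],[-57,-58,-20],[-90,-91,-30],[-123,-124,-40],[-156,-157,-48],[-189,-190,-48],[-222,-223,-48],[-255,-256,-48],[-288,-289,-48],[-320,-322,-48],[-353,-355,-48],[-386,-388,-48]]' --fingers '[85,85,85,85,85,85,85,85,85,85,85,85]'

```text
t: 1.35
tcp_pos: [0.4529, 0.1099, 0.2395]
tcp_rot: [-180.0, 0.1, 89.8]
ft_force: [0.5, 0.6, -0.4]
grip_width: 0.0848
```

Run:
```python
from h import *
delta([.49,.03,.24],90)
```

```text
t 1.35 pos [0.4529 0.1099 0.2395] rot [-1.7996e+02  9.0000e-02  8.9770e+01] w 0.0848 F [ 0.47  0.59 -0.37]
dpos mm [-79.8  37.4  -0.4] rot [-0.04  0.09 -0.23]
```

Emit:
move_arm --rot '[[0,0,0],[0,0,0],[0,0,0],[0,0,0]]' --delta_pos '[[-30,14,0],[-60,28,0],[-80,37,0],[-80,37,0]]' --fingers '[85,85,85,85]'

```text
t: 1.75
tcp_pos: [0.4903, 0.0257, 0.2396]
tcp_rot: [-180.0, 0.2, 89.4]
ft_force: [0.4, 0.5, 0.1]
grip_width: 0.0851
```

Run:
```python
from h import *
cap('wrist','pics/w1')
p=cv2.imread('pics/w1.png'); cv2.imwrite('pics/w1b.png',cv2.resize(p,(800,600),interpolation=cv2.INTER_CUBIC))
P=cloud('pics/w1'); np.save('pics/w1c.npy',P)
z=P[:,:,2]; m=np.clip(z/0.15,0,1)*255; cv2.imwrite('pics/w1z.png',cv2.resize(cv2.applyColorMap(m.astype('uint8'),cv2.COLORMAP_JET),(800,600)))
```

```text
(no output)
```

View pics/w1b.png

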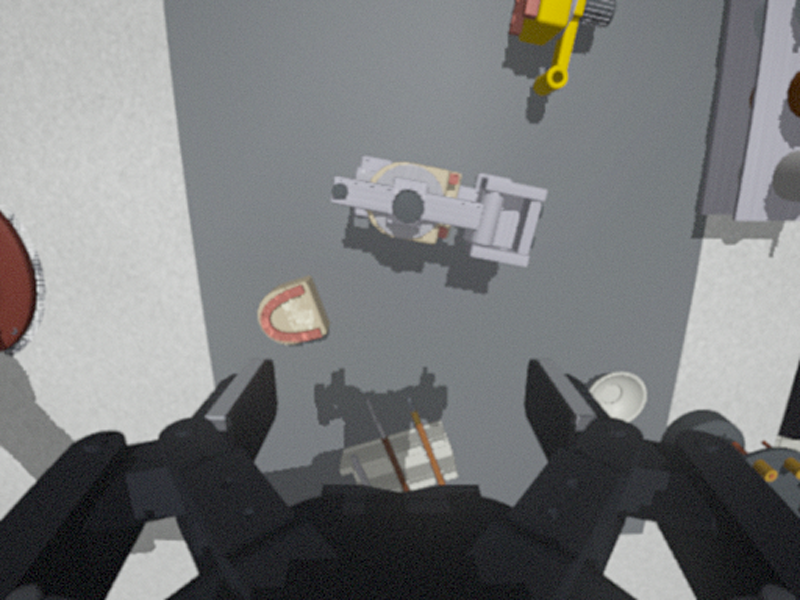

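View pics/w1z.png

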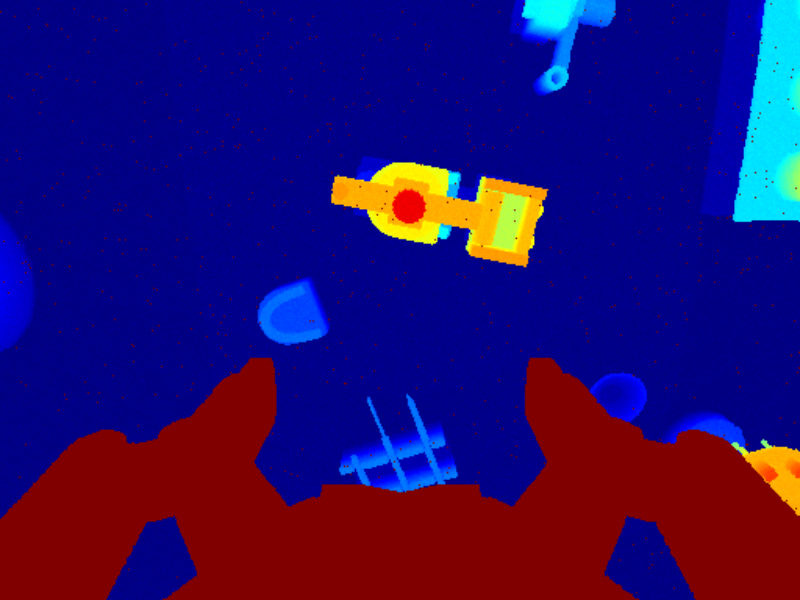

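Run:
```python
from h import *
P=np.load('pics/w1c.npy'); z=P[:,:,2]
box=np.zeros(z.shape,bool); box[95:180,200:360]=1
print(np.histogram(z[box],bins=np.arange(0.05,.15,.004)))
kn=box&(z>0.122)&(z<.16); Q=P[kn]; print('knob n',kn.sum(),'z',np.median(Q[:,2]),'xy',(Q.min(0)+Q.max(0))/2,Q.mean(0), np.ptp(Q,axis=0))
top=box&(z>0.099)&(z<0.115); 
(c,wh,a)=cv2.minAreaRect((P[:,:,:2][top&(np.indices(z.shape)[1]>298)]*1000).astype('float32')); print('bracket/rear rect',c,wh,a)
for nm,c0,c1 in (('ear',305,350),('arm',215,295)):
    m=top&(np.indices(z.shape)[1]>c0)&(np.indices(z.shape)[1]<c1); Q=P[m]; print(nm,m.sum(),Q.min(0),Q.max(0),np.median(Q[:,2]))
    if nm=='arm':
        m2=m&~cv2.dilate(kn.astype('uint8'),np.ones((9,9))).astype(bool)&(z>.1); Q=P[m2]; 
        rr=cv2.minAreaRect((Q[:,:2]*1000).astype('float32')); print(rr)
for r in range(108,172,3): print(r,' '.join('%3d'%(1000*v) for v in z[r,285:352:2]))
```

```text
(array([   1,   76,    7,    0,    0,    0,    0,   12,  489,   92,  411,
        750,  163, 1627, 1155,   14,    3,    6,    2,    2,  238,  113,
          0,    0]), array([0.05 , 0.054, 0.058, 0.062, 0.066, 0.07 , 0.074, 0.078, 0.082,
       0.086, 0.09 , 0.094, 0.098, 0.102, 0.106, 0.11 , 0.114, 0.118,
       0.122, 0.126, 0.13 , 0.134, 0.138, 0.142, 0.146]))
knob n 355 z 0.13361541828285384 xy [0.49607104 0.06989207 0.1288736 ] [0.49585632 0.06973969 0.13346503] [0.02219741 0.02165329 0.01346735]
bracket/rear rect (564.5319213867188, 55.59259796142578) (58.64131164550781, 54.64927673339844) 78.5303726196289
ear 1267 [0.54744498 0.02215149 0.09903181] [0.59620801 0.08666766 0.11060232] 0.10476447757185359
arm 1348 [0.44453459 0.05068318 0.09931952] [0.53437467 0.08976135 0.11377163] 0.10572388804961955
((489.94244384765625, 71.44517517089844), (33.01709747314453, 91.71305084228516), 85.5352554321289)
108  87   2   0   1   1   2   2   0   0   0   2   1   0   1   1   2   1   1   0   1   0   1   1   0   0   2   0   1   2   1   2   0   1   2
111  92  88  57  56  45   0   1   1   1   
[... 2197 characters left out ...]

159   2   0   1   2   3   1   0  89 101 109 108 108 108 108 107 106 101  99  91  92  88  85  94 102 101 102 105   2   0   1   0   0   0   0
162   2   1   0   1   1   1   3   0 105 107 107 108 107 108 109 107 109 108 107 107 109 108 107 104 103 104 104   2   2   2   1   2   1   2
165   1   1   0   1   1   1   2   2   1   1   4   2 107 107 107 108 110 109 107 107 108 107 108 108 109 108 107   2   2   1   2   1   2   0
168   2   0   1   2   1   0   1   2   1   2   1   0   0   0   0   2   1   1   2   0 108 106 108 107 108 108 108   2   0   1   1   2   1   1
171   2   2   0   0   1   1   2   2   1   2   1   1   1   1   1   1   1   2   3   1   0   0   1   1   2   2   0   1   1   3   2   1   0   2
```

Run:
```python
from h import *
P=np.load('pics/w1c.npy'); z=P[:,:,2]; I=np.indices(z.shape)
c=np.array([.5567,.0575])
def loc(yaw): 
    a=np.radians(yaw); return (P[:,:,:2]-c)@np.array([[np.cos(a),-np.sin(a)],[np.sin(a),np.cos(a)]])
L=loc(-11.5)*1000
ok=(z>.105)&(z<.112)
for s in (-1,1):
    m=ok&(abs(L[:,:,1]-s*25)<8)&(abs(L[:,:,0]-7)<35)&(I[1]>300)
    Q=P[m][:,:2]; d=cv2.fitLine((Q*1000).astype('float32'),cv2.DIST_HUBER,0,.01,.01).ravel(); print('ear',s,m.sum(),np.degrees(np.arctan2(d[1],d[0])),d[2:],L[m].min(0),L[m].max(0))
# arm edges
arm=(z>.1035)&(z<.109)&(L[:,:,0]<-12)&(L[:,:,0]>-115)&(abs(L[:,:,1])<25)
for lo,hi in ((-115,-80),(-48,-15)):
  up=[];dn=[]
  for col in range(210,300):
    r=np.where(arm[:,col]&(L[:,col,0]>lo)&(L[:,col,0]<hi))[0]
    if len(r)>8: up.append(P[r[0],col]);dn.append(P[r[-1],col])
  for e in (up,dn):
    Q=np.array(e)[:,:2]*1000; d=cv2.fitLine(Q.astype('float32'),cv2.DIST_HUBER,0,.01,.01).ravel(); print('armedge',len(e),np.degrees(np.arctan2(d[1],d[0])))
  print((np.array(up)+np.array(dn)).mean(0)/2)
# knuckle crest and web
m=(abs(L[:,:,1])<17)
for n,l,h in (('knuckle',.0995,.106),('gap',.08,.0865)):
    mm=m&(z>l)&(z<h)&(L[:,:,0]>-12)&(L[:,:,0]<40); print(n,np.percentile(L[mm][:,0],[1,5,25,50,75,95,99]).round(1))
mm=m&(z>.0995)&(z<.106)&(L[:,:,0]>14);print('web',np.percentile(L[mm][:,0],[2,50,98]))
delta([.4959,.0698,.17],78.5)
```

```text
ear -1 270 -11.9988 [564.1931    30.196985] [ -8.56069877 -29.62923184] [ 34.60588339 -17.00804523]
ear 1 297 -11.068968 [573.9651    79.297005] [-9.40492044 17.07442386] [35.3664742  29.02462473]
armedge 30 -11.153871
armedge 30 -10.639553
[0.461275   0.0763437  0.10503858]
armedge 27 -11.455778
armedge 27 -10.576691
[0.52472333 0.06333479 0.10504316]
knuckle [-11.5  -9.1  -3.6   2.7  28.5  33.7  34.8]
gap [-9.3  9.1 14.6 18.9 23.2 26.6 27. ]
web [26.57050114 30.23634144 34.81489409]
t 1.8 pos [0.4896 0.0284 0.2394] rot [-1.7993e+02  1.1000e-01  8.9560e+01] w 0.0853 F [-0.84  0.34 -0.09]
dpos mm [41.5  6.1 69.3] rot [-0.06  0.12 11.06]
```

Emit:
move_arm --rot '[[0,0,5],[0,0,11],[0,0,11],[0,0,11],[0,0,11]]' --delta_pos '[[20,3,25],[41,6,55],[41.5,6,75],[41.5,6,75],[41.5,6,75]]' --fingers '[55,55,55,55,55]'

```text
t: 2.3
tcp_pos: [0.4955, 0.0705, 0.1646]
tcp_rot: [-179.9, 0.1, 78.6]
ft_force: [0.2, -0.2, 0.8]
grip_width: 0.0549
```

Run:
```python
from h import *
delta([.4959,.0698,.113],78.6)
```

```text
t 2.3 pos [0.4955 0.0705 0.1646] rot [-1.7993e+02  1.2000e-01  7.8650e+01] w 0.0549 F [ 0.19 -0.19  0.76]
dpos mm [-0.5  0.6 51.6] rot [-0.07  0.12  0.05]
```

Emit:
move_arm --rot '[[0,0,0],[0,0,0],[0,0,0],[0,0,0],[0,0,0],[0,0,0]]' --delta_pos '[[-0.5,0.5,15],[-0.5,0.5,30],[-0.5,0.5,42],[-0.5,0.5,50],[-0.5,0.5,51],[-0.5,0.5,51]]' --fingers '[50,45,40,40,40,40]' --grip_force 20

```text
t: 2.9
tcp_pos: [0.4962, 0.0698, 0.1139]
tcp_rot: [-180.0, 0.1, 78.6]
ft_force: [0.2, 1.0, 0.8]
grip_width: 0.0399
```

Run:
```python
from h import *
delta([.4959,.0698,.113],78.6)
cap('wrist','pics/w2')
p=cv2.imread('pics/w2.png'); cv2.imwrite('pics/w2b.png',cv2.resize(p,(800,600),interpolation=cv2.INTER_CUBIC))
```

```text
t 2.9 pos [0.4962 0.0698 0.1139] rot [-1.7996e+02  1.1000e-01  7.8630e+01] w 0.0399 F [0.24 0.98 0.81]
dpos mm [-0.  -0.3  0.9] rot [-0.04  0.11  0.03]
```

View pics/w2b.png

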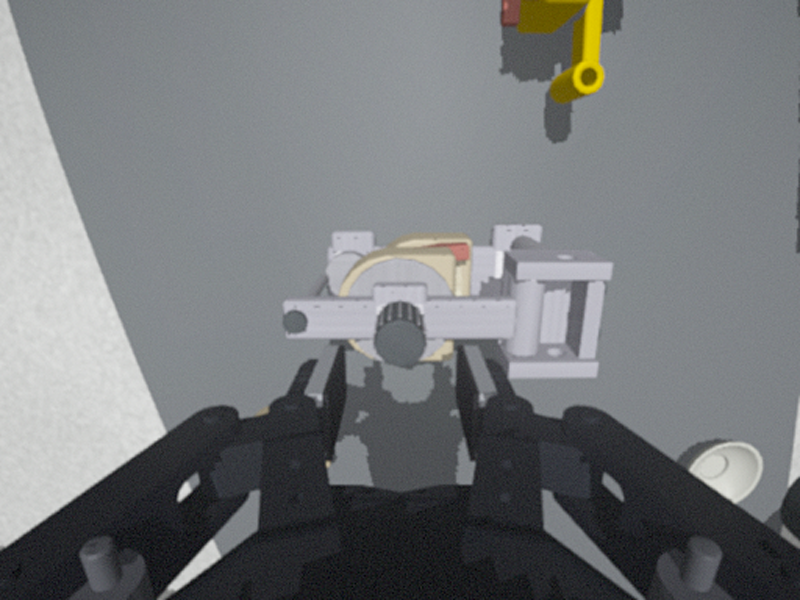

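Emit:
move_arm --rot '[[0,0,0],[0,0,0],[0,0,0],[0,0,0],[0,0,0],[0,0,0]]' --delta_pos '[[0,0,0],[0,0,0],[0,0,0],[0,0,0],[0,0,0],[0,0,0]]' --fingers '[32,27,24,22,20,20]' --grip_force 20

```text
t: 3.55
tcp_pos: [0.4963, 0.0698, 0.1141]
tcp_rot: [-180.0, 0.1, 78.6]
ft_force: [-0.3, 0.3, 0.0]
grip_width: 0.0202
```

Run:
```python
from h import *
delta([.4959,.0698,.113],78.6); print(state()['torque'])
```

```text
t 3.55 pos [0.4963 0.0698 0.1141] rot [-1.7999e+02  1.0000e-01  7.8640e+01] w 0.0202 F [-0.33  0.32  0.01]
dpos mm [-0.1 -0.4  1.1] rot [-0.01  0.1   0.04]
[ 0.03733392  0.03267812 -0.01720881]
```

Emit:
move_arm --rot '[[0,0,0],[0,0,0],[0,0,0]]' --delta_pos '[[0,0,0],[0,0,0],[0,0,0]]' --fingers '[18,17,17]' --grip_force 20

```text
t: 3.85
tcp_pos: [0.4963, 0.0698, 0.1141]
tcp_rot: [-180.0, 0.1, 78.6]
ft_force: [-0.8, 0.3, -0.5]
grip_width: 0.017
```

Run:
```python
from h import *
delta([.4959,.0698,.113],78.6)
cap('wrist','pics/w3')
p=cv2.imread('pics/w3.png'); cv2.imwrite('pics/w3b.png',cv2.resize(p[180:300,170:340],None,fx=4.5,fy=4.5,interpolation=cv2.INTER_CUBIC))
```

```text
t 3.85 pos [0.4963 0.0698 0.1141] rot [-1.7999e+02  1.0000e-01  7.8640e+01] w 0.017 F [-0.78  0.29 -0.49]
dpos mm [-0.1 -0.4  1.1] rot [-0.01  0.1   0.04]
```

View pics/w3b.png

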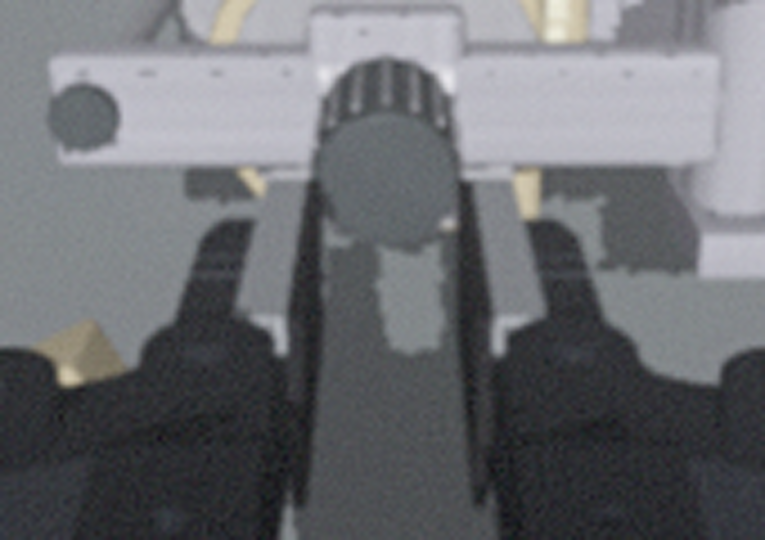

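Run:
```python
from h import *
P=cloud('pics/w3'); z=P[:,:,2]; p,d,K,k1,T=load('pics/w3')
q,r,s=tool(); print(proj([q,q+[0,0,.019]],K,k1,T))
for v in range(180,300,6): print(v,' '.join('%4d'%(1000*x) for x in z[v,205:310:4]))
kn=(z>.125)&(z<.145); kn[:190]=0;kn[225:]=0; kn[:,:238]=0;kn[:,275:]=0; Q=P[kn]; print(Q.min(0),Q.max(0),Q.mean(0))
for uv in ((228,220),(284,220),(255,218),(228,245),(284,245),(230,230),(281,230)): print(uv,P[uv[1],uv[0]].round(4))
```

```text
[[256.51456164 208.18842578]
 [256.5366738  218.74481791]]
180   43   33   22   21   90   91   97   96   96   96   96   94   95   96   96   96   96   95   94   95   95   90   43   44   42   10   10
186   54    1   22   90   90   96   94   96   96  106  104  106  106  106  105  106  104  105   96   96   95   91   45   45   10   11   11
192  104  103  103  104  104  103  103  104  103  106  105  104  106  105  105  106  106  103  104  104  104  103  104  103  104  104  104
198  105  105  107  105  105  105  105  104  106  105  114  121  121  119  119  114  105  105  105  106  106  105  105  106  106  104  105
204  105  105  105  106  105  105  105  106  105  115  124  131  131  132  131  126  119  105  105  106  106  105  105  105  106  106  105
210  106  105  106  105  105  106  105  106  104  128  133  133  134  133  133  134  132  105  105  297  105  105  105  107  106  106  105
216  106  105  106  105  106  105  106  105  105  134  133  133  134  132  133  133  134  127  105  106  106  104  105  105  105  106  104
222    1    1    1    1    2    1  162  161  162  159  133  135  134
[... 1381 characters left out ...]
   1    2    0    1    1    1    1  191  201  222  222  222  222  222  222  222
288  226  224  226  225  226  225  217  197  191    1    1    0    0    1    0    1    1    2  191  200  225  225  226  226  225  225  225
294  227  228  228  229  228  228  218    2    0    1    2    0    1    2    1    0    2    1    2  201  227  228  228  228  228  227  228
[0.48426565 0.06319078 0.12501968] [0.5070964  0.08067795 0.1353716 ] [0.49663257 0.07335836 0.13273876]
(228, 220) [0.4699 0.0557 0.0915]
(284, 220) [0.5131 0.0771 0.1592]
(255, 218) [0.4956 0.071  0.1342]
(228, 245) [0.4858 0.0824 0.1869]
(284, 245) [0.5105 0.0781 0.1881]
(230, 230) [0.4854 0.083  0.1724]
(281, 230) [0.5104 0.0774 0.1712]
```

Run:
```python
from h import *
cap('scene','pics/s3'); cap('top','pics/t3')
p=cv2.imread('pics/s3.png'); q,r,s=tool(); _,_,K,k1,T=load('pics/s3'); print(proj([q,q+[0,0,.05]],K,k1,T))
cv2.imwrite('pics/s3b.png',cv2.resize(p[120:240,230:350],None,fx=5,fy=5,interpolation=cv2.INTER_CUBIC))
for f in ('w1','w2'):
    P=cloud('pics/'+f); z=P[:,:,2]; p,d,K,k1,T=load('pics/'+f)
    m=d<0.25; m&=d>0.05; print(f,d[m].max(), z[m&(np.indices(z.shape)[0]>150)].min())
    h=np.histogram(d[(d>0.05)&(d<.3)],bins=np.arange(.05,.3,.01)); print(h[0])
```

```text
[[294.15548841 188.05730643]
 [295.43492943 179.02090057]]
w1 0.14548072 0.29240919292617873
[ 6498 10931 10784  5824  6866   955  1168  1205   818   181     0     0
     0     0     0     0     0     0     0     0     0     0     0   353]
w2 0.2499992 0.04934502106293845
[ 6162 13227  9192  6554  3661  5177   933   883   712   485    79     0
   871   185  1285  6682  1748  2219   595   577 10351 18703 18454 18520]
```

View pics/s3b.png

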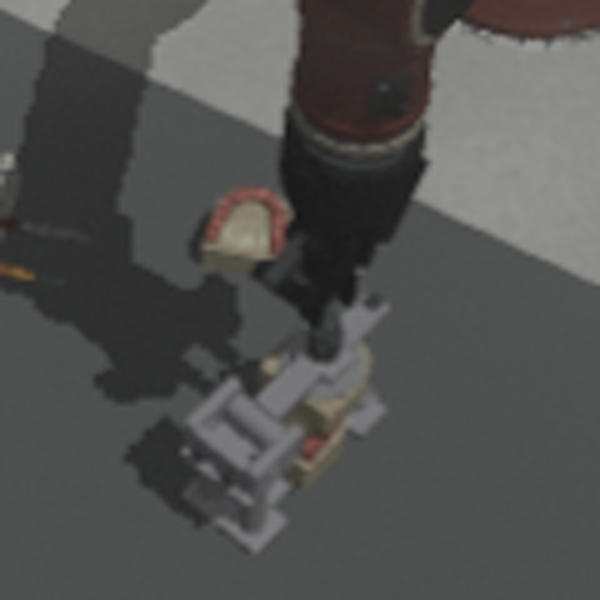

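Run:
```python
from h import *
# camera -> tool fixed transform
M=np.array([[0,-.9607,-.2778,.071],[1,0,-.001,-.001],[.001,-.278,.9606,-.183],[0,0,0,1]])
for f in ('w1','w2','w3'):
    p,d,K,k1,T=load('pics/'+f); C=cloud('pics/'+f)
    Q=(C-T[:3,3])@T[:3,:3]@M[:3,:3].T+M[:3,3]
    for s in (-1,1):
        m=(d>.1)&(d<.17)&(Q[:,:,1]*s>0)&(abs(Q[:,:,1])<.07)
        A=Q[m]*1000; k=A[:,2]>np.percentile(A[:,2],99.5)-8
        print(f,s,m.sum(),'tipz',np.percentile(A[:,2],[90,99,99.7,100]).round(1),'y',np.percentile(A[k][:,1],[2,50,98]).round(1),'x',np.percentile(A[k][:,0],[2,50,98]).round(1))
    v,u=np.where((d>.12)&(d<.17)); i=np.argsort(-Q[v,u,2])[:6]; print(list(zip(u[i],v[i])),Q[v[i],u[i]].round(4).tolist()[:2])
```

```text
w1 -1 2166 tipz [-60.9 -54.5 -53.6 -52.7] y [-54.4 -43.9 -43.4] x [-9.5  4.6 11.9]
w1 1 2161 tipz [-60.5 -54.7 -53.7 -52.8] y [41.  41.5 51.5] x [-9.9  4.4 11.8]
[(np.int64(175), np.int64(239)), (np.int64(337), np.int64(237)), (np.int64(175), np.int64(237)), (np.int64(175), np.int64(235)), (np.int64(336), np.int64(247)), (np.int64(175), np.int64(240))] [[0.0036, -0.0442, -0.0527], [0.0049, 0.0416, -0.0528]]
w2 -1 4158 tipz [-60.1 -46.2 -43.8 -41.4] y [-32.5 -21.2 -20.9] x [-9.3  7.3 11.7]
w2 1 4111 tipz [-60.5 -46.3 -44.1 -41.3] y [18.5 19.2 30.9] x [-9.8  7.3 11.6]
[(np.int64(292), np.int64(230)), (np.int64(221), np.int64(230)), (np.int64(292), np.int64(232)), (np.int64(221), np.int64(234)), (np.int64(292), np.int64(234)), (np.int64(292), np.int64(231))] [[0.0036, 0.0192, -0.0413], [0.0036, -0.0211, -0.0414]]
w3 -1 4010 tipz [-61.5 -46.6 -45.  -44.2] y [-22.2 -13.2  -9.4] x [-8.3 10.5 11.7]
w3 1 3983 tipz [-61.5 -46.8 -44.9 -43.6] y [ 7.5 11.3 20.3] x [-8.4 10.5 11.6]
[(np.int64(272), np.int64(221)), (np.int64(282), np.int64(220)), (np.int64(230), np.int64(220)), (np.int64(241), np.int64(220)), (np.int64(241), np.int64(224)), (np.int64(272), np.int64(226))] [[0.0101, 0.0076, -0.0436], [0.0107, 0.0131, -0.0437]]
```

Run:
```python
from h import *
M=np.array([[0,-.9607,-.2778,.071],[1,0,-.001,-.001],[.001,-.278,.9606,-.183],[0,0,0,1]])
p,d,K,k1,T=load('pics/w3'); C=cloud('pics/w3')
Q=((C-T[:3,3])@T[:3,:3]@M[:3,:3].T+M[:3,3])*1000
for uv in ((256,330),(256,370),(200,330),(256,320),(150,300),(100,350),(215,300),(180,270),(225,235)): print(uv,Q[uv[1],uv[0]].round(0))
p=cv2.imread('pics/w3.png'); cv2.imwrite('pics/w3f.png',p)
delta([.4963,.0698,.09],78.6)
```

```text
(256, 330) [  10.   -1. -121.]
(256, 370) [  12.   -1. -135.]
(200, 330) [  17.  -15. -129.]
(256, 320) [  11.   -1. -118.]
(150, 300) [   8.  -37. -106.]
(100, 350) [   6.  -45. -125.]
(215, 300) [  17.  -13. -117.]
(180, 270) [ 12. -30. -94.]
(225, 235) [  7. -17. -55.]
t 4.0 pos [0.4964 0.0698 0.1141] rot [-1.7999e+02  1.0000e-01  7.8640e+01] w 0.0171 F [-0.38  0.5  -1.02]
dpos mm [ 0.  -0.  24.1] rot [-0.01  0.1   0.04]
```

Emit:
move_arm --rot '[[0,0,0],[0,0,0],[0,0,0],[0,0,0],[0,0,0],[0,0,0]]' --delta_pos '[[0,0,0],[0,0,0],[0,0,0],[0,0,0],[0,0,4],[0,0,8]]' --fingers '[40,40,40,40,40,40]' --grip_force 20

```text
t: 4.6
tcp_pos: [0.4964, 0.0698, 0.1058]
tcp_rot: [-180.0, 0.1, 78.6]
ft_force: [-0.4, -0.0, -0.2]
grip_width: 0.0398
```

Run:
```python
from h import *
delta([.4963,.0698,.09],78.6)
cap('wrist','pics/w4')
M=np.array([[0,-.9607,-.2778,.071],[1,0,-.001,-.001],[.001,-.278,.9606,-.183],[0,0,0,1]])
p,d,K,k1,T=load('pics/w4'); C=cloud('pics/w4')
Q=((C-T[:3,3])@T[:3,:3]@M[:3,:3].T+M[:3,3])*1000
kn=(C[:,:,2]>.125)&(C[:,:,2]<.137); kn[:190]=0;kn[:,:225]=0;kn[:,285:]=0; A=Q[kn]; print('knob in tool',A.min(0),A.max(0))
p=cv2.imread('pics/w4.png'); cv2.imwrite('pics/w4b.png',cv2.resize(p[150:300,156:356],None,fx=4,fy=4,interpolation=cv2.INTER_CUBIC))
```

```text
t 4.6 pos [0.4964 0.0698 0.1058] rot [-1.800e+02  1.000e-01  7.864e+01] w 0.0398 F [-0.41 -0.03 -0.18]
dpos mm [-0.  -0.  15.8] rot [-0.    0.1   0.04]
knob in tool [-10.24259065 -12.94036143 -29.90151985] [ 12.2219269   10.094525   -19.10091135]
```

View pics/w4b.png

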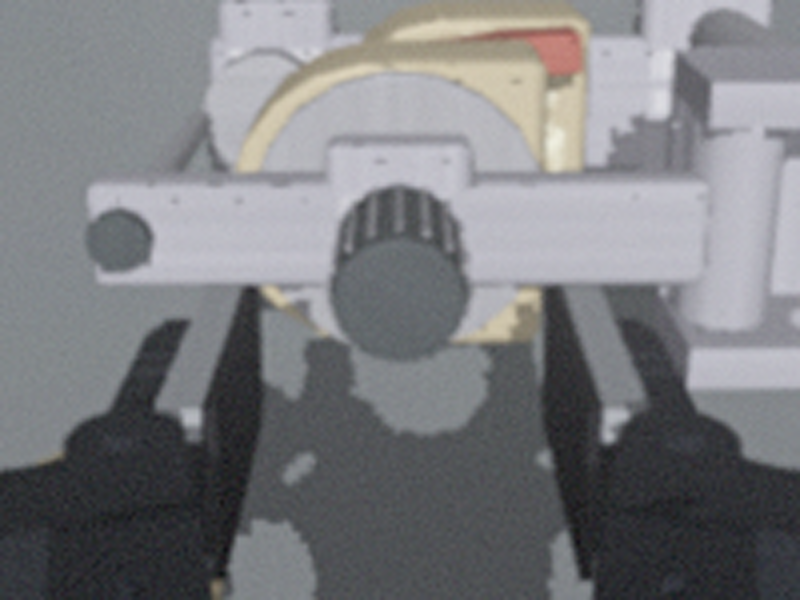

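Emit:
move_arm --rot '[[0,0,0],[0,0,0],[0,0,0],[0,0,0],[0,0,0],[0,0,0]]' --delta_pos '[[0,0,6],[0,0,12],[0,0,18],[0,0,22],[0,0,25],[0,0,25]]' --fingers '[40,40,40,40,40,40]' --grip_force 20

```text
t: 5.25
tcp_pos: [0.4954, 0.0697, 0.0797]
tcp_rot: [-179.9, 0.2, 78.6]
ft_force: [0.1, 0.4, 1.1]
grip_width: 0.0403
```

Run:
```python
from h import *
delta([.4963,.0698,.076],78.6)
cap('wrist','pics/w5')
p=cv2.imread('pics/w5.png'); cv2.imwrite('pics/w5b.png',cv2.resize(p[150:300,156:356],None,fx=4,fy=4,interpolation=cv2.INTER_CUBIC))
```

```text
t 5.25 pos [0.4954 0.0697 0.0797] rot [-1.7986e+02  1.5000e-01  7.8640e+01] w 0.0403 F [0.11 0.41 1.09]
dpos mm [0.3 0.9 3.7] rot [-0.14  0.15  0.04]
```

View pics/w5b.png

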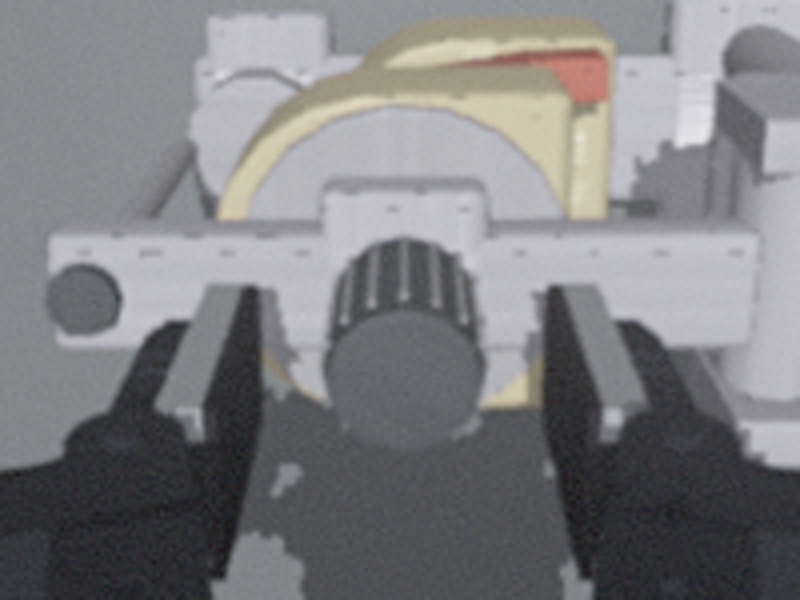

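Emit:
move_arm --rot '[[0,0,0],[0,0,0],[0,0,0],[0,0,0],[0,0,0],[0,0,0],[0,0,0],[0,0,0]]' --delta_pos '[[0,0.5,3],[0,0.5,3],[0,0.5,3],[0,0.5,3],[0,0.5,3],[0,0.5,3],[0,0.5,3],[0,0.5,3]]' --fingers '[36,32,28,25,23,21,19,18]' --grip_force 20

```text
t: 6.1
tcp_pos: [0.4961, 0.0697, 0.0771]
tcp_rot: [-179.9, 0.1, 78.6]
ft_force: [-0.7, -1.0, 1.8]
grip_width: 0.0209
```

Run:
```python
from h import *
delta([.4963,.0698,.076],78.6)
cap('wrist','pics/w6')
p=cv2.imread('pics/w6.png'); cv2.imwrite('pics/w6b.png',cv2.resize(p[150:300,156:356],None,fx=4,fy=4,interpolation=cv2.INTER_CUBIC))
```

```text
t 6.1 pos [0.4961 0.0697 0.0771] rot [-1.7989e+02  1.3000e-01  7.8640e+01] w 0.0209 F [-0.68 -0.99  1.85]
dpos mm [0.2 0.2 1.1] rot [-0.11  0.13  0.04]
```

View pics/w6b.png

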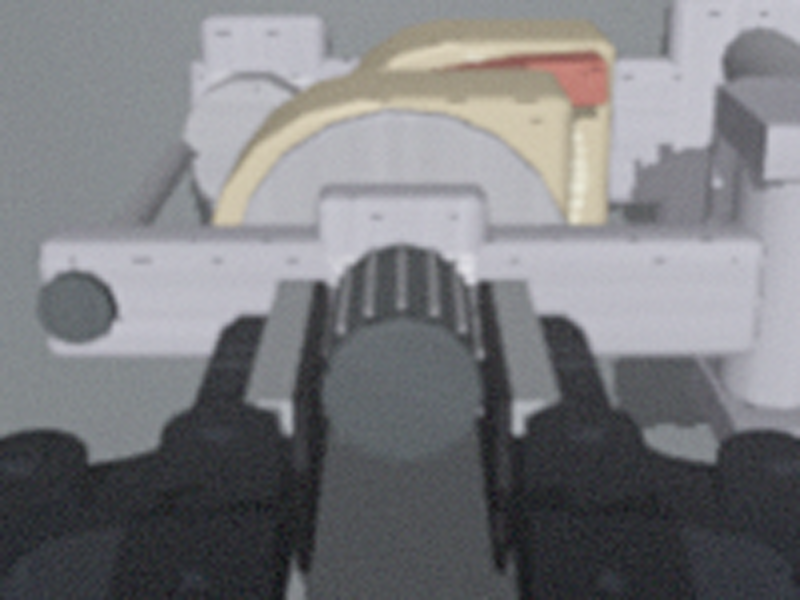

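Emit:
move_arm --rot '[[0,0,0],[0,0,0],[0,0,0],[0,0,0],[0,0,0],[0,0,0],[0,0,0]]' --delta_pos '[[0,1,0],[0,3,0],[0,5,0],[0,7,0],[0,9,0],[0,10,0],[0,10,0]]' --fingers '[18,18,18,18,18,18,18]'

```text
t: 6.85
tcp_pos: [0.5063, 0.0676, 0.0771]
tcp_rot: [-179.9, 0.1, 78.6]
ft_force: [-0.6, 0.1, 2.7]
grip_width: 0.021
```

Run:
```python
from h import *
delta([.4961,.0697,.0771],78.6)
cap('wrist','pics/w7')
p=cv2.imread('pics/w7.png'); cv2.imwrite('pics/w7b.png',cv2.resize(p[150:300,156:356],None,fx=4,fy=4,interpolation=cv2.INTER_CUBIC))
```

```text
t 6.85 pos [0.5063 0.0676 0.0771] rot [-1.7993e+02  1.3000e-01  7.8630e+01] w 0.021 F [-0.61  0.11  2.73]
dpos mm [  0.1 -10.4   0. ] rot [-0.07  0.13  0.03]
```

View pics/w7b.png

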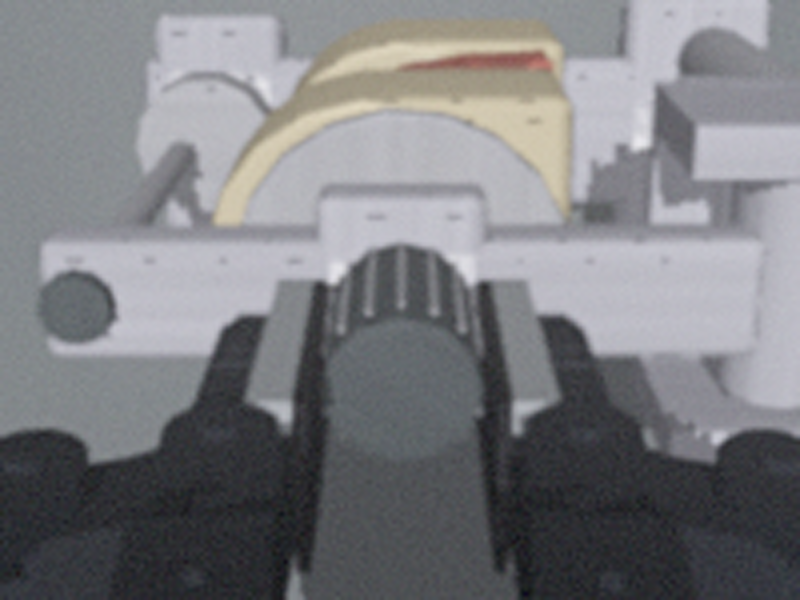

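Emit:
move_arm --rot '[[0,0,0],[0,0,0],[0,0,0],[0,0,0],[0,0,0]]' --delta_pos '[[0,1,0],[0,2,0],[0,3,0],[0,4,0],[0,4,0]]' --fingers '[18,18,18,18,18]'

```text
t: 7.4
tcp_pos: [0.5105, 0.0667, 0.0771]
tcp_rot: [-180.0, 0.1, 78.6]
ft_force: [-0.5, 0.4, 2.2]
grip_width: 0.0208
```

Emit:
move_arm --rot '[[0,0,0],[0,0,0],[0,0,0]]' --delta_pos '[[0,0.5,0],[0,1,0],[0,1,0]]' --fingers '[18,18,18]'

```text
t: 7.7
tcp_pos: [0.5116, 0.0665, 0.0771]
tcp_rot: [-180.0, 0.1, 78.6]
ft_force: [-3.0, -0.1, 3.6]
grip_width: 0.0208
```

Emit:
move_arm --rot '[[0,0,0],[0,0,0],[0,0,0]]' --delta_pos '[[0,0.5,0],[0,1,0],[0,1,0]]' --fingers '[18,18,18]'

```text
t: 8.0
tcp_pos: [0.5127, 0.0663, 0.0771]
tcp_rot: [-180.0, 0.1, 78.6]
ft_force: [-1.9, -0.3, 3.8]
grip_width: 0.0208
```

Emit:
move_arm --rot '[[0,0,0],[0,0,0],[0,0,0]]' --delta_pos '[[0,0.5,0],[0,0.5,0],[0,0.5,0]]' --fingers '[18,18,18]'

```text
t: 8.3
tcp_pos: [0.5132, 0.0662, 0.0771]
tcp_rot: [-180.0, 0.1, 78.6]
ft_force: [-1.4, 0.5, 3.0]
grip_width: 0.0206
```

Run:
```python
from h import *
delta([.4961,.0697,.0771],78.6)
cap('wrist','pics/w8')
p=cv2.imread('pics/w8.png'); cv2.imwrite('pics/w8b.png',cv2.resize(p[150:300,206:406],None,fx=4,fy=4,interpolation=cv2.INTER_CUBIC))
z=cloud('pics/w8')[:,:,2]
for v in range(212,250,3): print(v,' '.join('%3d'%min(999,1000*x) for x in z[v,320:400:2]))
print(state()['ft_force'])
```

```text
t 8.3 pos [0.5132 0.0662 0.0771] rot [-1.7999e+02  1.3000e-01  7.8630e+01] w 0.0206 F [-1.43  0.5   3.04]
dpos mm [  0.1 -17.5   0. ] rot [-0.01  0.13  0.03]
212 105 105 105 106 105 106 106 105 105 105 104 105 105 104 104 102 104 103 104 104 104 104 103 100  99 102 104 103 103 103 103 103 101   2   3   1   1   1   2   0
215 106 105 106 105 105 105 105 105 106 105 105 106 106 105 103 104 104 104 104 103 103 103 102  97 100 102 104 102 102 103 103 102   2   1   1   1   0   0   1   0
218 105 105 105 104 106 105 105 105 105 105 105 106 105 104 103 102 103 104 104 103 102 104 101  97  99 102 104 104 103 104 103 104   2   2   1   1   0   0   1   1
221 106 105 105 105 106 105 106 104 106 104 105 105 106 103 103 103 104 103 103 104 104 102 101  97 100 102 102 102 103 102 102 103   0   1   0   1   0   0   2   1
224 106 105 105 105 105 105 106 106 105 106 105 106 105 102 103 103 104 104 105 104 103 103 100  98 102 102 102 102 104 103 104 104   1   1   0   1   0   1   1   2
227 105 107 106 105 106 106 105 105 106 105 106 105 105 103 103 104 105 102 103 105 103 103  96  99 102 103 102 103 103 10
[... 527 characters left out ...]
 1   2
239  83  84  84  84  84  85  84  84  96  98  99 101 102 101 104 104 104 104 104 103 103  99  98  99 104 103 104 104 102 104 103   2   1   1   1   2   2   1   2   1
242  88  88  88  88  89  88  87  88  96  98 100 102 102 103 104 104 103 103 104 104 101 100  98 101 102 103 103 104 103 104   2   1   1   2   1   1   2   0   0   1
245  92  92  92  93  91  93  93  92  97  99 100 101 102 103 104 104 103 104 103 102 101  96  99 102 103 103 104 104 104 104   2   2   1   2   0   2   1   1   2   0
248  96  96  97  97  96  95  97  96  96  96 100 102 101 104 104 103 104 104 103 103 101  97 100 102 103 104 103 103 104 103   1   1   1   1   2   1   0   2   1 260
[-1.14763839  0.14595955  3.14628234]
```

View pics/w8b.png

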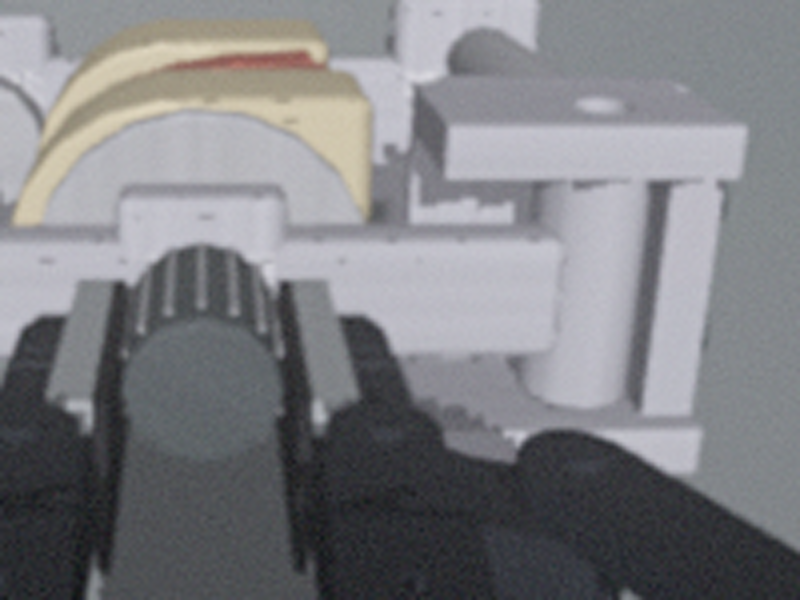

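Emit:
move_arm --rot '[[0,0,0],[0,0,0],[0,0,0]]' --delta_pos '[[0,0.6,0],[0,0.6,0],[0,0.6,0]]' --fingers '[18,18,18]'

```text
t: 8.65
tcp_pos: [0.5139, 0.066, 0.0771]
tcp_rot: [-180.0, 0.1, 78.6]
ft_force: [-1.8, 0.5, 2.9]
grip_width: 0.0209
```

Emit:
move_arm --rot '[[0,0,0],[0,0,0],[0,0,0]]' --delta_pos '[[0,0.6,0],[0,0.6,0],[0,0.6,0]]' --fingers '[18,18,18]'

```text
t: 8.95
tcp_pos: [0.5139, 0.0661, 0.0771]
tcp_rot: [-179.9, 0.1, 78.6]
ft_force: [-4.1, 1.5, 5.1]
grip_width: 0.0205
```

Emit:
move_arm --rot '[[0,0,0],[0,0,0]]' --delta_pos '[[0,0.6,0],[0,0.6,0]]' --fingers '[18,18]'

```text
t: 9.15
tcp_pos: [0.5138, 0.0661, 0.0771]
tcp_rot: [-179.8, 0.1, 78.6]
ft_force: [-3.5, -0.1, 5.3]
grip_width: 0.0211
```

Run:
```python
from h import *
delta([.4961,.0697,.0771],78.6)
```

```text
t 9.15 pos [0.5138 0.0661 0.0771] rot [-1.7985e+02  1.3000e-01  7.8640e+01] w 0.0211 F [-3.47 -0.12  5.34]
dpos mm [  0.1 -18.1   0.1] rot [-0.15  0.13  0.04]
```

Emit:
move_arm --rot '[[0,0,0],[0,0,0],[0,0,0],[0,0,0],[0,0,0],[0,0,0]]' --delta_pos '[[0,0,0],[0,0,0],[0,0,0],[0,0,0],[0,0,0],[0,0,0]]' --fingers '[18,23,28,34,40,40]'

```text
t: 9.75
tcp_pos: [0.5142, 0.066, 0.0771]
tcp_rot: [-179.9, 0.1, 78.6]
ft_force: [-0.1, 0.5, 0.1]
grip_width: 0.0401
```

Emit:
move_arm --rot '[[0,0,0],[0,0,0],[0,0,0],[0,0,0],[0,0,0],[0,0,0]]' --delta_pos '[[0,0,-10],[0,0,-30],[0,0,-60],[0,0,-100],[0,0,-140],[0,0,-140]]' --fingers '[40,40,40,40,50,60]'

```text
t: 10.35
tcp_pos: [0.5188, 0.0658, 0.2234]
tcp_rot: [179.4, -0.1, 78.6]
ft_force: [0.0, -0.7, -0.6]
grip_width: 0.0598
```

Run:
```python
from h import *
delta([.4961,.0697,.0771],78.6)
cap('wrist','pics/w9')
p=cv2.imread('pics/w9.png'); cv2.imwrite('pics/w9b.png',cv2.resize(p[80:300,140:400],None,fx=3,fy=2.7,interpolation=cv2.INTER_CUBIC))
P=cloud('pics/w9'); z=P[:,:,2]
kn=(z>.125)&(z<.137)&(np.hypot(P[:,:,0]-.5138,P[:,:,1]-.0661)<.02); Q=P[kn]; print((Q.max(0)+Q.min(0))/2)
```

```text
t 10.35 pos [0.5188 0.0658 0.2234] rot [ 1.7939e+02 -1.3000e-01  7.8600e+01] w 0.0598 F [ 0.05 -0.7  -0.57]
dpos mm [ -1.  -24.5 146. ] rot [ 0.61 -0.13  0.  ]
[0.51387889 0.06612575 0.130369  ]
```

View pics/w9b.png

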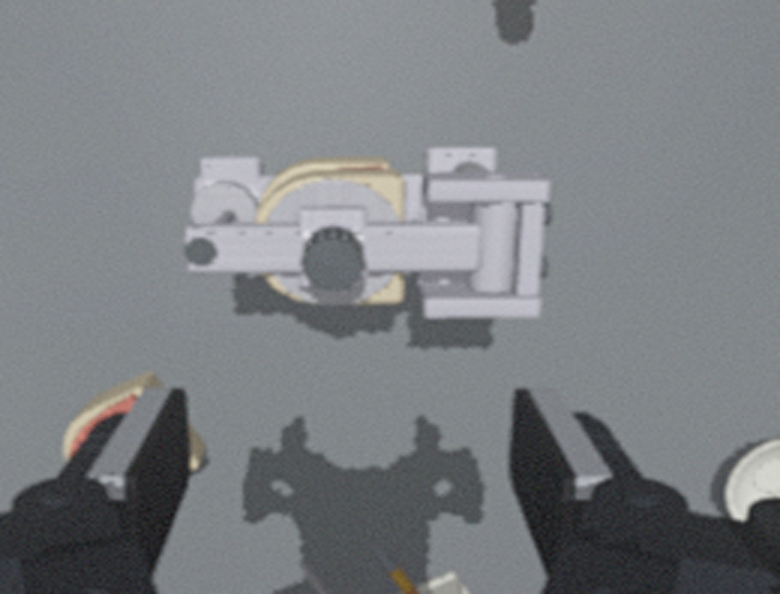

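Run:
```python
from h import *
p,d,K,k1,T=load('pics/top0')
A=onplane([(368.5,236.7),(340,247.5)],K,k1,T,.032); print(A)
v=A[1]-A[0]; print(np.degrees(np.arctan2(v[1],v[0])),np.linalg.norm(v))
delta([.43,-.26,.22],80)
```

```text
[[ 0.45718513 -0.29060233  0.032     ]
 [ 0.43580919 -0.21209216  0.032     ]]
105.23071323423844 0.0813681634947201
t 10.4 pos [0.5167 0.066  0.2206] rot [ 1.797e+02 -4.000e-02  7.862e+01] w 0.0603 F [-0.59  0.6  -0.97]
dpos mm [-3.367e+02 -2.060e+01  2.000e-01] rot [ 0.3  -0.03 -1.38]
```

Run:
```python
from h import *
delta([.45,-.285,.19],105)
```

```text
t 10.4 pos [0.5167 0.066  0.2206] rot [ 1.797e+02 -4.000e-02  7.862e+01] w 0.0603 F [-0.59  0.6  -0.97]
dpos mm [-357.3    3.7   30.4] rot [  0.3    0.03 -26.38]
```

Emit:
move_arm --rot '[[0,0,0],[0,0,-3],[0,0,-6],[0,0,-10],[0,0,-14],[0,0,-18],[0,0,-22],[0,0,-26],[0.3,0,-26],[0.3,0,-26],[0.3,0,-26]]' --delta_pos '[[-20,0,0],[-60,0,0],[-105,1,3],[-150,2,7],[-195,3,12],[-240,3,18],[-285,3,24],[-325,4,30],[-357,4,30],[-357,4,30],[-357,4,30]]' --fingers '[60,60,60,60,60,60,60,50,50,50,50]'

```text
t: 11.5
tcp_pos: [0.4494, -0.2848, 0.1895]
tcp_rot: [-179.9, -0.1, 104.5]
ft_force: [-0.4, 1.1, -0.7]
grip_width: 0.05
```

Run:
```python
from h import *
delta([.45,-.285,.19],105)
cap('wrist','pics/w10')
p=cv2.imread('pics/w10.png'); cv2.imwrite('pics/w10b.png',cv2.resize(p[60:300,100:400],None,fx=2.6,fy=2.5,interpolation=cv2.INTER_CUBIC))
P=cloud('pics/w10'); np.save('pics/w10c.npy',P)
```

```text
t 11.5 pos [ 0.4494 -0.2848  0.1895] rot [-1.7992e+02 -7.0000e-02  1.0450e+02] w 0.05 F [-0.44  1.12 -0.66]
dpos mm [-0.4  0.5 -0.5] rot [-0.08 -0.07 -0.5 ]
```

View pics/w10b.png

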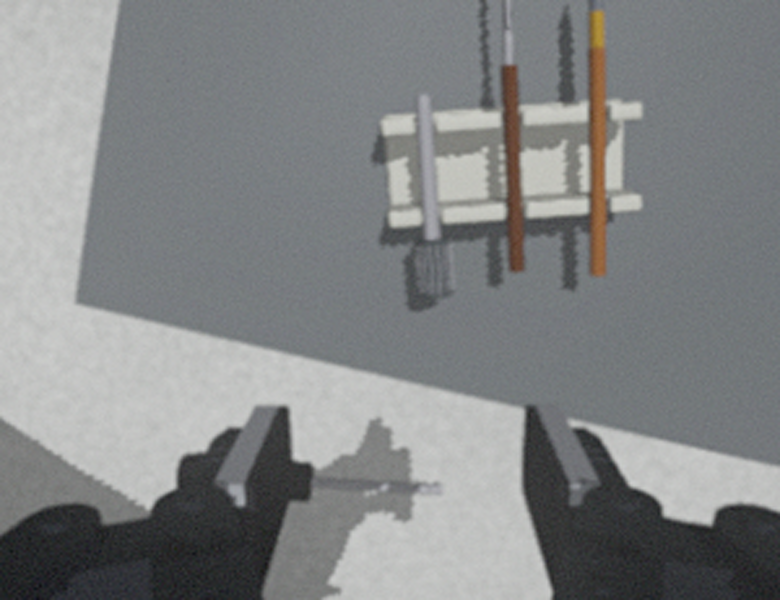

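Run:
```python
from h import *
P=np.load('pics/w10c.npy'); z=P[:,:,2]; p,d,K,k1,T=load('pics/w10')
C=[]
for r in range(94,182,2):
    cols=np.arange(252,280); m=(z[r,cols]>.027)&(z[r,cols]<.046); c=cols[m]
    if len(c): print(r,c.min(),c.max(),len(c),'z',z[r,c].max().round(4),'mid',onplane([((c.min()+c.max())/2,r)],K,k1,T,.032)[0].round(4))
```

```text
98 260 265 6 z 0.0355 mid [ 0.4359 -0.2054  0.032 ]
100 260 265 6 z 0.0377 mid [ 0.4365 -0.2076  0.032 ]
102 260 266 7 z 0.0366 mid [ 0.4377 -0.2097  0.032 ]
104 260 266 6 z 0.0369 mid [ 0.4383 -0.2119  0.032 ]
106 260 279 20 z 0.0376 mid [ 0.4464 -0.2122  0.032 ]
108 252 279 28 z 0.038 mid [ 0.4424 -0.2157  0.032 ]
110 252 279 28 z 0.0379 mid [ 0.443 -0.218  0.032]
112 252 276 25 z 0.0378 mid [ 0.4419 -0.2207  0.032 ]
114 261 266 6 z 0.0374 mid [ 0.4419 -0.2231  0.032 ]
116 261 267 7 z 0.0365 mid [ 0.4431 -0.2252  0.032 ]
118 261 267 7 z 0.0358 mid [ 0.4437 -0.2275  0.032 ]
120 261 267 7 z 0.0364 mid [ 0.4443 -0.2298  0.032 ]
122 261 267 7 z 0.0374 mid [ 0.4449 -0.2322  0.032 ]
124 261 267 7 z 0.0369 mid [ 0.4455 -0.2345  0.032 ]
126 262 267 6 z 0.0371 mid [ 0.4467 -0.2366  0.032 ]
128 262 267 6 z 0.037 mid [ 0.4474 -0.239   0.032 ]
130 262 267 6 z 0.0369 mid [ 0.448  -0.2413  0.032 ]
132 262 268 7 z 0.0366 mid [ 0.4492 -0.2435  0.032 ]
134 262 268 7 z 0.0361 mid [ 0.4498 -0.2459  0.032 ]
136 262 268 7 z 0.0371 mid [ 0.4505 -0.2482  0.032 ]
138 262 268 6 z 0.0366 mid [ 0.4511 -0.250
[... 387 characters left out ...]
154 263 269 7 z 0.0373 mid [ 0.4575 -0.2696  0.032 ]
156 261 272 12 z 0.0401 mid [ 0.4588 -0.2719  0.032 ]
158 260 273 14 z 0.0411 mid [ 0.4594 -0.2744  0.032 ]
160 260 273 14 z 0.0414 mid [ 0.4601 -0.2768  0.032 ]
162 260 273 14 z 0.0405 mid [ 0.4608 -0.2793  0.032 ]
164 261 273 13 z 0.0411 mid [ 0.462  -0.2817  0.032 ]
166 261 273 13 z 0.0404 mid [ 0.4627 -0.2842  0.032 ]
168 261 273 13 z 0.0414 mid [ 0.4634 -0.2867  0.032 ]
170 261 273 13 z 0.0411 mid [ 0.4641 -0.2892  0.032 ]
172 261 273 13 z 0.0419 mid [ 0.4648 -0.2917  0.032 ]
174 261 274 14 z 0.0422 mid [ 0.4661 -0.2941  0.032 ]
176 261 273 13 z 0.0411 mid [ 0.4661 -0.2968  0.032 ]
178 262 273 12 z 0.0418 mid [ 0.4674 -0.2992  0.032 ]
```

Run:
```python
from h import *
delta([.4637,-.287,.05],108.4)
```

```text
t 11.55 pos [ 0.4501 -0.2835  0.1896] rot [-1.7995e+02 -9.0000e-02  1.0464e+02] w 0.0499 F [-0.05  0.22  0.01]
dpos mm [ -7.   12.4 139.6] rot [-0.04 -0.09 -3.76]
```

Emit:
move_arm --rot '[[0,0,-2],[0,0,-3.8],[0,0,-3.8],[0,0,-3.8],[0,0,-3.8],[0,0,-3.8],[0,0,-3.8]]' --delta_pos '[[-3,6,25],[-7,12,60],[-7,12.4,100],[-7,12.4,130],[-7,12.4,140],[-7,12.4,140],[-7,12.4,140]]' --fingers '[40,35,30,30,30,30,30]'

```text
t: 12.25
tcp_pos: [0.4649, -0.2869, 0.0508]
tcp_rot: [179.9, -0.0, 108.5]
ft_force: [0.0, -0.2, 0.5]
grip_width: 0.0302
```

Run:
```python
from h import *
delta([.4637,-.287,-.024],108.4)
cap('wrist','pics/w11')
p=cv2.imread('pics/w11.png'); cv2.imwrite('pics/w11b.png',cv2.resize(p[100:300,156:376],None,fx=3.6,fy=3,interpolation=cv2.INTER_CUBIC))
M=np.array([[0,-.9607,-.2778,.071],[1,0,-.001,-.001],[.001,-.278,.9606,-.183],[0,0,0,1]])
P,d,K,k1,T=load('pics/w11'); C=cloud('pics/w11')
Q=((C-T[:3,3])@T[:3,:3]@M[:3,:3].T+M[:3,3])*1000
m=(d>.12)&(d<.165); print('tip',np.percentile(Q[m][:,2],[99,99.7,100]),Q[m][np.argsort(-Q[m][:,2])[:4]].round(1))
z=C[:,:,2]; h=(z>.037)&(z<.046); h[:150]=0;h[:,:230]=0;h[:,290:]=0; h[250:]=0
A=Q[h]; print('head in tool',np.percentile(A,[2,50,98],axis=0).round(1))
```

```text
t 12.25 pos [ 0.4649 -0.2869  0.0508] rot [179.95  -0.   108.51] w 0.0302 F [ 0.03 -0.2   0.46]
dpos mm [ 0.3 -1.3 74.8] rot [ 0.05 -0.    0.11]
tip [-42.4203406  -41.46808144 -40.51463456] [[  3.2  14.2 -40.5]
 [  3.3 -16.1 -40.7]
 [  1.6 -16.1 -41.1]
 [  2.9  14.1 -41.1]]
head in tool [[ -9.9 -15.9   9.5]
 [  8.6  -2.   11.7]
 [ 32.6  19.9  13.8]]
```

View pics/w11b.png

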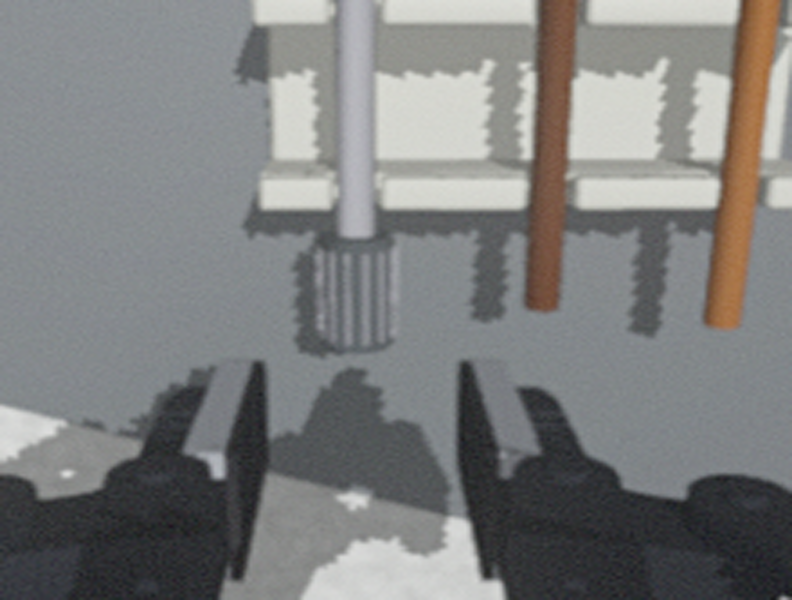

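Emit:
move_arm --rot '[[0,0,0],[0,0,0],[0,0,0],[0,0,0],[0,0,0],[0,0,0]]' --delta_pos '[[0.3,-1,12],[0.3,-1.2,28],[0.3,-1.2,42],[0.3,-1.2,50],[0.3,-1.2,52],[0.3,-1.2,52]]' --fingers '[30,30,30,30,30,30]'

```text
t: 12.9
tcp_pos: [0.4641, -0.2876, -0.0006]
tcp_rot: [179.9, 0.1, 108.5]
ft_force: [0.8, -0.0, 0.3]
grip_width: 0.0298
```

Run:
```python
from h import *
delta([.4637,-.287,-.024],108.4)
cap('wrist','pics/w12')
p=cv2.imread('pics/w12.png'); cv2.imwrite('pics/w12b.png',cv2.resize(p[100:300,156:376],None,fx=3.6,fy=3,interpolation=cv2.INTER_CUBIC))
P,d,K,k1,T=load('pics/w12'); C=cloud('pics/w12')
z=C[:,:,2]; h=(z>.037)&(z<.046); 
for r in range(160,240,6): 
    c=np.where(h[r,225:290])[0]+225; print(r,(c.min(),c.max(),onplane([((c.min()+c.max())/2,r)],K,k1,T,.034)[0].round(4)) if len(c) else '')
```

```text
t 12.9 pos [ 0.4641 -0.2876 -0.0006] rot [1.7990e+02 6.0000e-02 1.0848e+02] w 0.0298 F [ 0.76 -0.03  0.28]
dpos mm [ 0.7 -0.3 23.4] rot [0.1  0.06 0.08]
160 (np.int64(252), np.int64(257), array([ 0.4495, -0.2484,  0.034 ]))
166 (np.int64(255), np.int64(255), array([ 0.4508, -0.2515,  0.034 ]))
172 (np.int64(254), np.int64(258), array([ 0.4524, -0.2546,  0.034 ]))
178 (np.int64(228), np.int64(289), array([ 0.4549, -0.2574,  0.034 ]))
184 (np.int64(225), np.int64(287), array([ 0.4546, -0.2612,  0.034 ]))
190 (np.int64(255), np.int64(255), array([ 0.4552, -0.2647,  0.034 ]))
196 (np.int64(255), np.int64(255), array([ 0.4564, -0.2682,  0.034 ]))
202 (np.int64(249), np.int64(261), array([ 0.4575, -0.2716,  0.034 ]))
208 (np.int64(246), np.int64(268), array([ 0.4598, -0.2747,  0.034 ]))
214 (np.int64(246), np.int64(267), array([ 0.4607, -0.2784,  0.034 ]))
220 (np.int64(225), np.int64(289), array([ 0.4622, -0.2819,  0.034 ]))
226 (np.int64(229), np.int64(284), array([ 0.4631, -0.2856,  0.034 ]))
232 (np.int64(230), np.int64(284), array([ 0.4646, -0.2892,  0.034 ]))
238 (np.int64(230), np.int64(283), array([ 0.4656, -0.2931,  0.034 ]))
```

View pics/w12b.png

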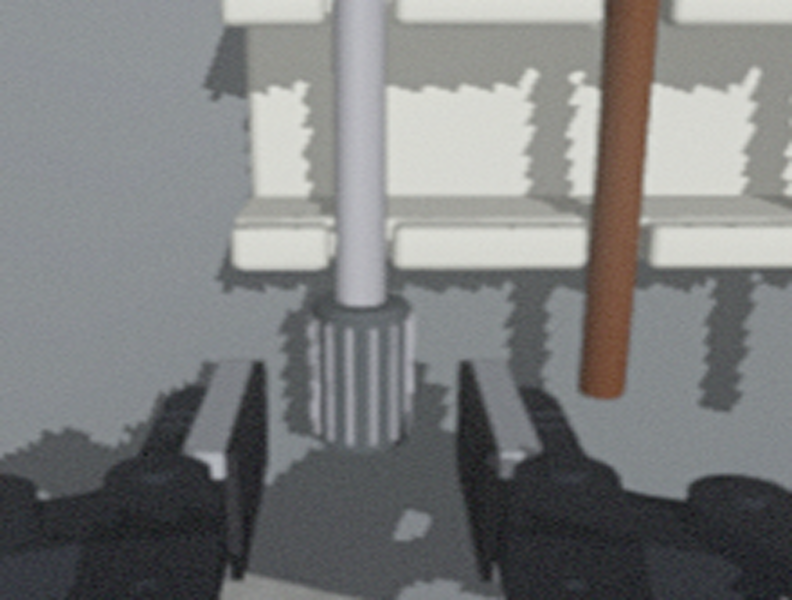

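Emit:
move_arm --rot '[[0,0,0],[0,0,0],[0,0,0],[0,0,0],[0,0,0],[0,0,0],[0,0,0],[0,0,0],[0,0,0],[0,0,0]]' --delta_pos '[[0.7,-0.3,8],[0.7,-0.3,16],[0.7,-0.3,21],[0.7,-0.3,22],[0.7,-0.3,22],[0.7,-0.3,22],[0.7,-0.3,22],[0.7,-0.3,22],[0.7,-0.3,22],[0.7,-0.3,22]]' --fingers '[30,30,30,28,24,20,17,14,12,12]' --grip_force 30

```text
t: 13.95
tcp_pos: [0.4641, -0.2874, -0.0221]
tcp_rot: [179.9, 0.1, 108.5]
ft_force: [-1.1, 0.8, 0.2]
grip_width: 0.0146
```

Run:
```python
from h import *
delta([.4637,-.287,-.024],108.4)
cap('wrist','pics/w13')
p=cv2.imread('pics/w13.png'); cv2.imwrite('pics/w13b.png',cv2.resize(p[100:300,156:376],None,fx=3.6,fy=3,interpolation=cv2.INTER_CUBIC))
```

```text
t 13.95 pos [ 0.4641 -0.2874 -0.0221] rot [1.7986e+02 1.2000e-01 1.0848e+02] w 0.0146 F [-1.06  0.75  0.23]
dpos mm [ 0.5 -0.2  1.9] rot [0.14 0.12 0.08]
```

View pics/w13b.png

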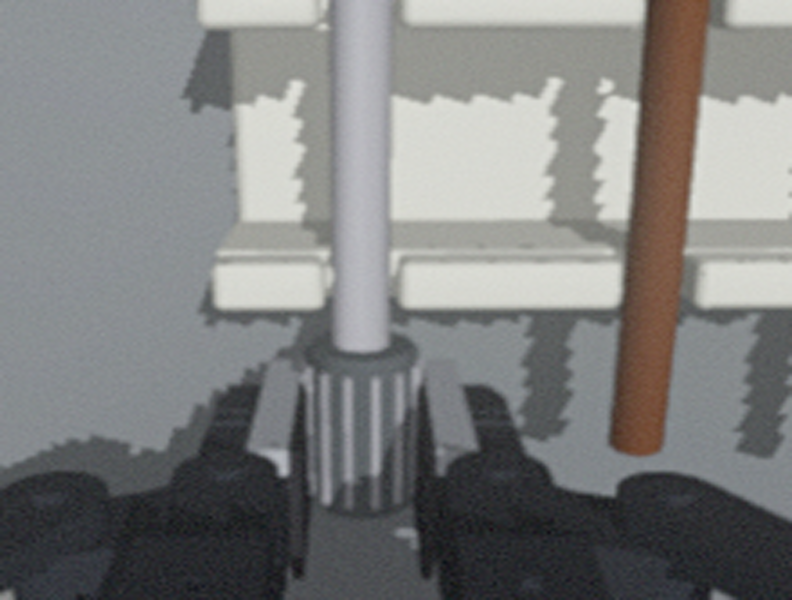

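Emit:
move_arm --rot '[[0,0,0],[0,0,0],[0,0,0],[0,0,0],[0,0,0],[0,0,0],[0,0,0]]' --delta_pos '[[0,0,-3],[0,0,-10],[0,0,-25],[0,0,-50],[0,0,-80],[0,0,-105],[0,0,-105]]' --fingers '[12,12,12,12,12,12,12]'

```text
t: 14.7
tcp_pos: [0.4659, -0.289, 0.0867]
tcp_rot: [179.6, 0.5, 108.5]
ft_force: [0.8, -0.9, -1.3]
grip_width: 0.0147
```

Run:
```python
from h import *
a=np.radians(-11.4); ex=np.array([np.cos(a),np.sin(a)]); ey=np.array([-np.sin(a),np.cos(a)])
k=np.array([.5140,.0660]); b=k+.062*ex; print('bore',b)
for g in (60,30,0): print(g,(b-ey*(.029+.005+.064+.017+g/1000)).round(4))
delta([*(b-ey*(.135)),.085],78.6)
cap('wrist','pics/w14')
p=cv2.imread('pics/w14.png'); cv2.imwrite('pics/w14b.png',cv2.resize(p[80:300,156:376],None,fx=3.4,fy=2.7,interpolation=cv2.INTER_CUBIC))
```

```text
bore [0.57477681 0.05374524]
60 [ 0.5402 -0.1178]
30 [ 0.5461 -0.0884]
0 [ 0.552 -0.059]
t 14.7 pos [ 0.4659 -0.289   0.0867] rot [179.56   0.47 108.48] w 0.0147 F [ 0.78 -0.89 -1.34]
dpos mm [173.6 144.6   1.4] rot [ 0.55  0.35 29.88]
```

View pics/w14b.png

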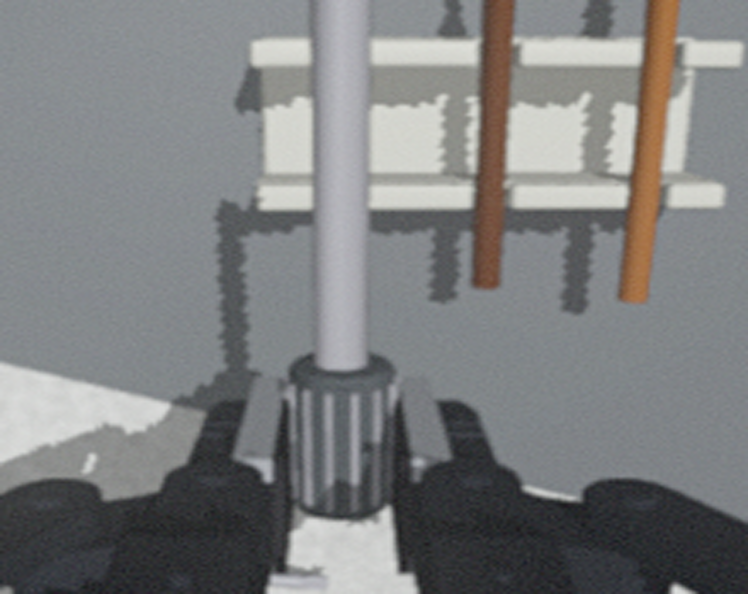

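```bash
cat > pinm.py <<'E'
from h import *
import sys
M=np.array([[0,-.9607,-.2778,.071],[1,0,-.001,-.001],[.001,-.278,.9606,-.183],[0,0,0,1]])
def pin(fn,lo=.13,hi=.25):
    p,d,K,k1,T=load(fn); C=cloud(fn); Q=((C-T[:3,3])@T[:3,:3]@M[:3,:3].T+M[:3,3])*1000
    m=(abs(Q[:,:,2]+54)<14)&(abs(Q[:,:,1]+1)<7)&(Q[:,:,0]>18)&(Q[:,:,0]<100)
    A=Q[m]; print('n',len(A),'x',np.percentile(A[:,0],[0,1,99,99.8]).round(1))
    for a in range(20,95,10):
        B=A[(A[:,0]>=a)&(A[:,0]<a+10)]
        if len(B)>5: print(a,'y mid',((B[:,1].min()+B[:,1].max())/2).round(2),'w',np.ptp(B[:,1]).round(1),'ztop',np.percentile(B[:,2],5).round(1))
E
python3 - <<'E'
from pinm import *
pin('pics/w14')
b=np.array([.57478,.05375]); a=np.radians(-11.4); ey=np.array([-np.sin(a),np.cos(a)])
delta([*(b-ey*(.165)),.0409],78.6)
E
```

```text
n 2665 x [18.  18.3 87.1 87.6]
20 y mid -0.95 w 7.5 ztop -58.9
30 y mid -1.17 w 7.8 ztop -58.9
40 y mid -1.21 w 7.7 ztop -58.9
50 y mid -1.19 w 7.6 ztop -58.9
60 y mid -1.2 w 7.4 ztop -58.9
70 y mid -1.16 w 8.1 ztop -59.0
80 y mid -1.18 w 8.1 ztop -58.7
t 14.75 pos [ 0.4648 -0.2879  0.0848] rot [179.69   0.3  108.49] w 0.0147 F [-0.39 -0.53 -0.67]
dpos mm [146.4 130.2  43.8] rot [ 0.38  0.21 29.89]
```

Emit:
move_arm --rot '[[0,0,3],[0,0,8],[0,0,14],[0,0,20],[0,0,25],[0.3,0.2,30],[0.3,0.2,30],[0.3,0.2,30],[0.3,0.2,30]]' --delta_pos '[[15,15,0],[45,40,0],[75,70,0],[105,95,0],[130,117,10],[146,130,25],[146,130,40],[146,130,44],[146,130,44]]' --fingers '[12,12,12,12,12,12,12,12,12]'

```text
t: 15.65
tcp_pos: [0.5406, -0.1088, 0.0395]
tcp_rot: [-179.9, 0.0, 78.4]
ft_force: [0.2, -0.1, -0.6]
grip_width: 0.0149
```

Run:
```python
from pinm import *
b=np.array([.57478,.05375]); a=np.radians(-11.4); ey=np.array([-np.sin(a),np.cos(a)])
delta([*(b-ey*(.165)),.0409],78.6)
cap('wrist','pics/w15')
p=cv2.imread('pics/w15.png'); cv2.imwrite('pics/w15b.png',cv2.resize(p[0:300,106:406],None,fx=2.6,fy=2,interpolation=cv2.INTER_CUBIC))
pin('pics/w15')
P=cloud('pics/w15'); z=P[:,:,2]
kn=(z>.125)&(z<.137)&(np.hypot(P[:,:,0]-.5138,P[:,:,1]-.0661)<.02); Q=P[kn]; print(len(Q),(Q.max(0)+Q.min(0))/2,np.ptp(Q,axis=0))
```

```text
t 15.65 pos [ 0.5406 -0.1088  0.0395] rot [-1.7989e+02  3.0000e-02  7.8440e+01] w 0.0149 F [ 0.22 -0.08 -0.59]
dpos mm [ 1.1  1.3 -1.4] rot [-0.11  0.03 -0.16]
n 2665 x [18.  18.2 87.1 87.7]
20 y mid -0.94 w 7.6 ztop -58.7
30 y mid -1.19 w 7.9 ztop -58.8
40 y mid -1.2 w 7.7 ztop -58.8
50 y mid -1.2 w 7.5 ztop -58.7
60 y mid -1.2 w 7.4 ztop -59.0
70 y mid -0.97 w 7.7 ztop -59.0
80 y mid -1.17 w 8.0 ztop -58.9Traceback (most recent call last):
  File "<stdin>", line 8, in <module>
    return umr_maximum(a, axis, None, out, keepdims, initial, where)
ValueError: zero-size array to reduction operation maximum which has no identity
```

View pics/w15b.png

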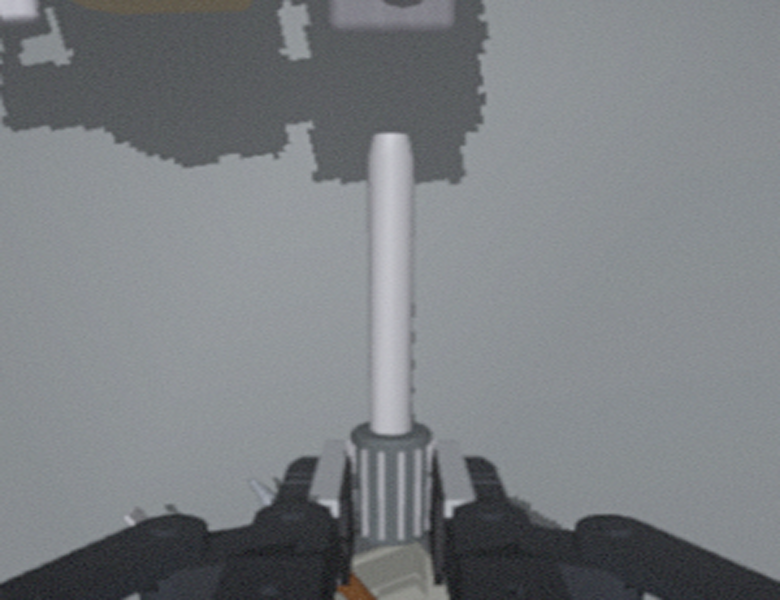

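Emit:
move_arm --rot '[[0,0,-0.15],[0,0,-0.15],[0,0,-0.15],[0,0,-0.15]]' --delta_pos '[[1,1.3,-1.4],[1,1.3,-1.4],[1,1.3,-1.4],[1,1.3,-1.4]]' --fingers '[12,12,12,12]'

```text
t: 16.1
tcp_pos: [0.5429, -0.1088, 0.0422]
tcp_rot: [180.0, 0.0, 78.5]
ft_force: [-0.2, -0.5, -0.1]
grip_width: 0.0148
```

Run:
```python
from pinm import *
b=np.array([.57478,.05375]); a=np.radians(-11.4); ey=np.array([-np.sin(a),np.cos(a)])
delta([*(b-ey*(.125)),.0409],78.6)
```

```text
t 16.1 pos [ 0.5429 -0.1088  0.0422] rot [1.7996e+02 2.0000e-02 7.8530e+01] w 0.0148 F [-0.18 -0.5  -0.09]
dpos mm [40.7 -0.9  1.3] rot [ 0.04  0.02 -0.07]
```

Emit:
move_arm --rot '[[0,0,0],[0,0,0],[0,0,0],[0,0,0],[0,0,0],[0,0,0]]' --delta_pos '[[8,-0.5,1],[20,-0.9,1.3],[32,-0.9,1.3],[40,-0.9,1.3],[40,-0.9,1.3],[40,-0.9,1.3]]' --fingers '[12,12,12,12,12,12]'

```text
t: 16.7
tcp_pos: [0.5501, -0.0692, 0.0408]
tcp_rot: [180.0, 0.0, 78.6]
ft_force: [0.2, -0.7, 0.6]
grip_width: 0.0147
```

Run:
```python
from pinm import *
b=np.array([.57478,.05375]); a=np.radians(-11.4); ey=np.array([-np.sin(a),np.cos(a)])
delta([*(b-ey*(.125)),.0409],78.6)
cap('wrist','pics/w16')
p=cv2.imread('pics/w16.png'); cv2.imwrite('pics/w16b.png',cv2.resize(p[0:240,156:356],None,fx=3.6,fy=2.5,interpolation=cv2.INTER_CUBIC))
M=np.array([[0,-.9607,-.2778,.071],[1,0,-.001,-.001],[.001,-.278,.9606,-.183],[0,0,0,1]])
P,d,K,k1,T=load('pics/w16');C=cloud('pics/w16'); z=C[:,:,2]; Q=((C-T[:3,3])@T[:3,:3]@M[:3,:3].T+M[:3,3])*1000
e=(z>.100)&(z<.112)&(Q[:,:,0]>90)&(Q[:,:,0]<112); A=Q[e]; print('ear top in tool',A.min(0),A.max(0))
pin('pics/w16')
k=(z>.1)&(z<.105)&(Q[:,:,0]>112)&(Q[:,:,0]<118)&(abs(Q[:,:,1])<13); A=Q[k]; print(len(A), np.percentile(A[:,1],[0,5,50,95,100]) if len(A) else '')
```

```text
t 16.7 pos [ 0.5501 -0.0692  0.0408] rot [1.7995e+02 5.0000e-02 7.8580e+01] w 0.0147 F [ 0.17 -0.66  0.64]
dpos mm [ 0.5 -0.1 -0.1] rot [ 0.05  0.05 -0.02]
ear top in tool [ 96.5106505  -76.10532322 -69.69598701] [111.99704725  15.90198646 -59.21884714]
n 3357 x [ 18.   18.3  99.6 100. ]
20 y mid -0.95 w 7.5 ztop -58.9
30 y mid -1.18 w 7.8 ztop -58.9
40 y mid -1.2 w 7.7 ztop -58.9
50 y mid -1.2 w 7.6 ztop -58.8
60 y mid -1.2 w 7.4 ztop -58.8
70 y mid -0.94 w 7.7 ztop -59.0
80 y mid -1.17 w 8.0 ztop -58.8
90 y mid -1.0 w 14.0 ztop -67.7
35 [-9.22326183 -8.77188109  3.97167505  9.62334927 11.48975476]
```

View pics/w16b.png

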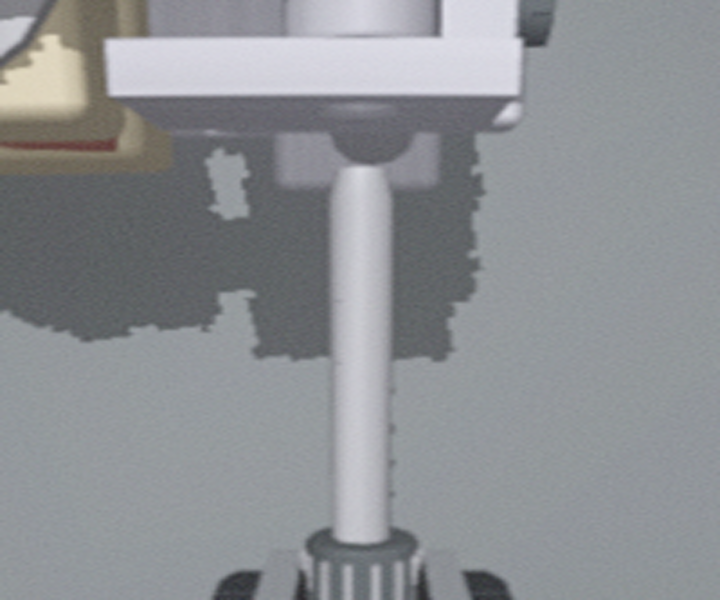

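Emit:
move_arm --rot '[[0,0,0],[0,0,0],[0,0,0],[0,0,0],[0,0,0],[0,0,0],[0,0,0]]' --delta_pos '[[3,0,0],[6,0,0],[8,0,0],[10,0,0],[12,0,0],[13,0,0],[13,0,0]]' --fingers '[12,12,12,12,12,12,12]'

```text
t: 17.45
tcp_pos: [0.5526, -0.0569, 0.0409]
tcp_rot: [180.0, 0.1, 78.5]
ft_force: [0.5, 0.3, -0.4]
grip_width: 0.0145
```

Emit:
move_arm --rot '[[0,0,0],[0,0,0],[0,0,0],[0,0,0]]' --delta_pos '[[1,0,0],[2,0,0],[3,0,0],[3,0,0]]' --fingers '[12,12,12,12]'

```text
t: 17.85
tcp_pos: [0.5532, -0.0537, 0.0409]
tcp_rot: [180.0, 0.0, 78.6]
ft_force: [0.1, 0.5, -0.8]
grip_width: 0.0148
```

Run:
```python
from pinm import *
b=np.array([.57478,.05375]); a=np.radians(-11.4); ey=np.array([-np.sin(a),np.cos(a)])
delta([*(b-ey*(.046)),.0409],78.6)
cap('wrist','pics/w17')
p=cv2.imread('pics/w17.png'); cv2.imwrite('pics/w17b.png',cv2.resize(p[0:240,156:356],None,fx=3.6,fy=2.5,interpolation=cv2.INTER_CUBIC))
pin('pics/w17'); print(state()['torque'])
```

```text
t 17.85 pos [ 0.5532 -0.0537  0.0409] rot [1.7995e+02 5.0000e-02 7.8560e+01] w 0.0148 F [ 0.08  0.49 -0.76]
dpos mm [63.6 -0.1 -0.1] rot [ 0.05  0.05 -0.04]
n 4039 x [18.  18.4 99.5 99.9]
20 y mid -0.95 w 7.5 ztop -58.8
30 y mid -1.18 w 7.8 ztop -58.9
40 y mid -1.21 w 7.7 ztop -58.9
50 y mid -1.2 w 7.5 ztop -58.9
60 y mid -1.21 w 7.5 ztop -58.9
70 y mid -1.17 w 8.1 ztop -59.1
80 y mid -0.99 w 14.0 ztop -67.9
90 y mid -0.95 w 13.9 ztop -64.4
[ 0.01678397  0.01966144 -0.05788283]
```

View pics/w17b.png

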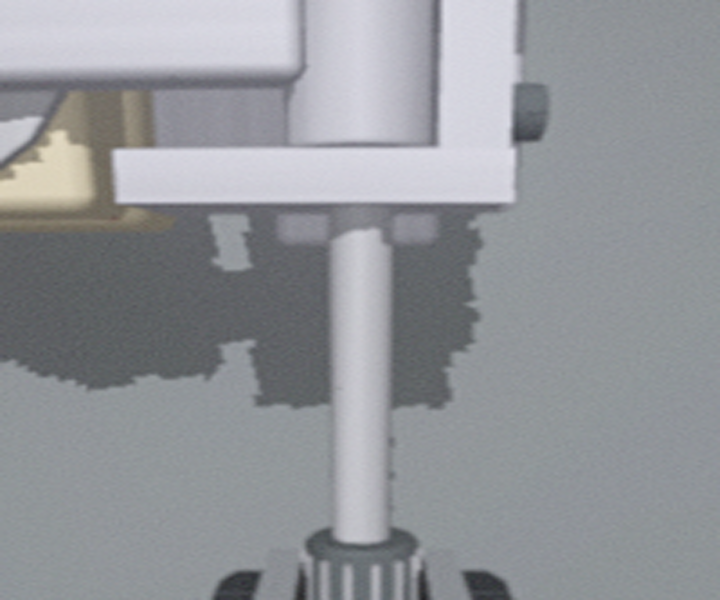

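Emit:
move_arm --rot '[[0,0,0],[0,0,0],[0,0,0],[0,0,0],[0,0,0],[0,0,0]]' --delta_pos '[[1.5,0,0],[3,0,0],[4.5,0,0],[6,0,0],[7,0,0],[7,0,0]]' --fingers '[12,12,12,12,12,12]'

```text
t: 18.5
tcp_pos: [0.5546, -0.0467, 0.0408]
tcp_rot: [180.0, 0.0, 78.6]
ft_force: [0.2, -0.2, -0.5]
grip_width: 0.0146
```

Emit:
move_arm --rot '[[0,0,0],[0,0,0],[0,0,0],[0,0,0],[0,0,0],[0,0,0]]' --delta_pos '[[2,0,0],[4,0,0],[6,0,0],[8,0,0],[9,0,0],[9,0,0]]' --fingers '[12,12,12,12,12,12]'

```text
t: 19.1
tcp_pos: [0.5565, -0.0375, 0.0408]
tcp_rot: [180.0, 0.0, 78.6]
ft_force: [-0.0, -0.3, -0.7]
grip_width: 0.0151
```

Emit:
move_arm --rot '[[0,0,0],[0,0,0],[0,0,0],[0,0,0],[0,0,0],[0,0,0],[0,0,0],[0,0,0],[0,0,0]]' --delta_pos '[[3,0,0],[6,0,0],[9,0,0],[12,0,0],[15,0,0],[18,0,0],[21,0,0],[22,0,0],[22,0,0]]' --fingers '[12,12,12,12,12,12,12,12,12]'

```text
t: 20.0
tcp_pos: [0.5609, -0.0156, 0.0408]
tcp_rot: [180.0, 0.0, 78.6]
ft_force: [0.3, -0.3, -0.3]
grip_width: 0.0144
```

Run:
```python
from pinm import *
b=np.array([.57478,.05375]); a=np.radians(-11.4); ey=np.array([-np.sin(a),np.cos(a)])
delta([*(b-ey*(.046)),.0409],78.6)
cap('wrist','pics/w18')
p=cv2.imread('pics/w18.png'); cv2.imwrite('pics/w18b.png',cv2.resize(p[0:240,156:356],None,fx=3.6,fy=2.5,interpolation=cv2.INTER_CUBIC))
```

```text
t 20.0 pos [ 0.5609 -0.0156  0.0408] rot [1.7996e+02 2.0000e-02 7.8620e+01] w 0.0144 F [ 0.33 -0.28 -0.34]
dpos mm [24.7 -0.1 -0.1] rot [0.04 0.02 0.02]
```

View pics/w18b.png

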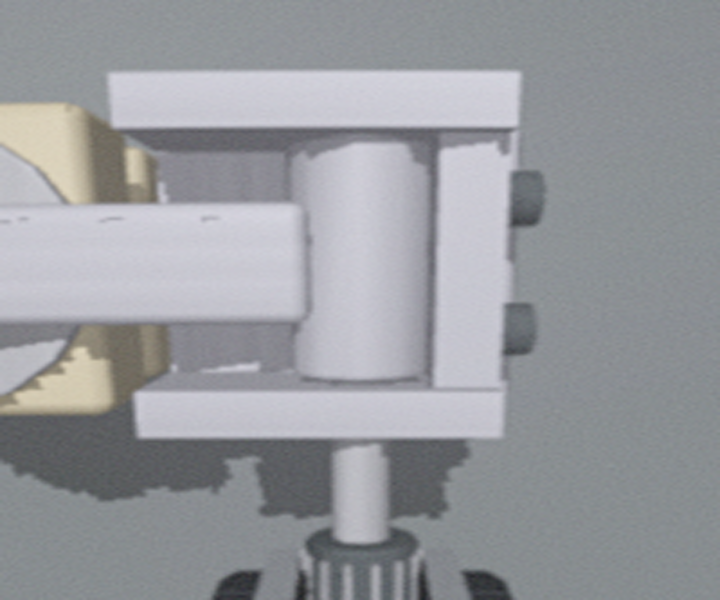

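Emit:
move_arm --rot '[[0,0,0],[0,0,0],[0,0,0],[0,0,0],[0,0,0],[0,0,0],[0,0,0]]' --delta_pos '[[2,0,0],[4,0,0],[6,0,0],[8,0,0],[10,0,0],[12,0,0],[12,0,0]]' --fingers '[12,12,12,12,12,12,12]'

```text
t: 20.75
tcp_pos: [0.5633, -0.0035, 0.0408]
tcp_rot: [180.0, 0.0, 78.6]
ft_force: [-0.1, -0.1, -0.1]
grip_width: 0.0147
```

Emit:
move_arm --rot '[[0,0,0],[0,0,0],[0,0,0],[0,0,0],[0,0,0],[0,0,0]]' --delta_pos '[[2,0,0],[4,0,0],[6,0,0],[8,0,0],[9,0,0],[9,0,0]]' --fingers '[12,12,12,12,12,12]'

```text
t: 21.35
tcp_pos: [0.5652, 0.0056, 0.0408]
tcp_rot: [180.0, -0.0, 78.7]
ft_force: [0.8, 0.3, -0.5]
grip_width: 0.0147
```

Run:
```python
from pinm import *
b=np.array([.57478,.05375]); a=np.radians(-11.4); ey=np.array([-np.sin(a),np.cos(a)])
delta([*(b-ey*(.046)),.0409],78.6)
cap('wrist','pics/w19')
p=cv2.imread('pics/w19.png'); cv2.imwrite('pics/w19b.png',cv2.resize(p[60:300,156:356],None,fx=3.6,fy=2.5,interpolation=cv2.INTER_CUBIC))
```

```text
t 21.35 pos [0.5652 0.0056 0.0408] rot [179.95  -0.    78.66] w 0.0147 F [ 0.78  0.34 -0.53]
dpos mm [ 3.1 -0.1 -0.1] rot [ 0.05 -0.    0.06]
```

View pics/w19b.png

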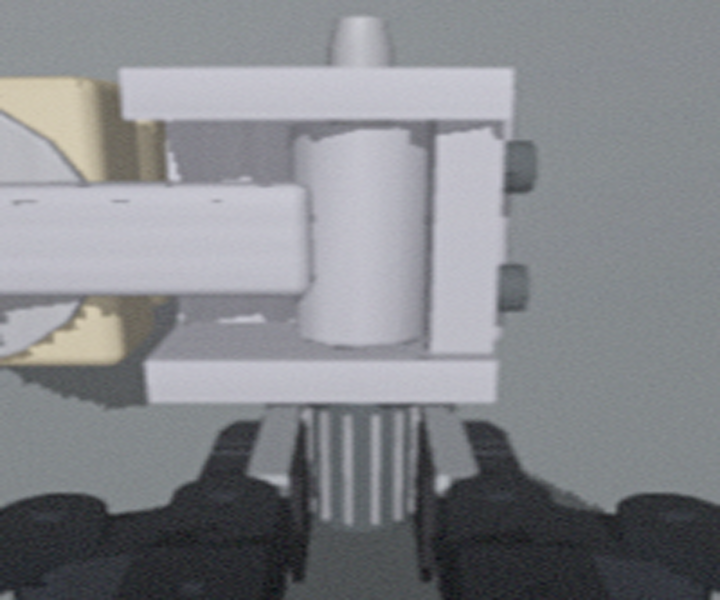

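Emit:
move_arm --rot '[[0,0,0],[0,0,0],[0,0,0]]' --delta_pos '[[0.7,0,0],[1.2,0,0],[1.2,0,0]]' --fingers '[12,12,12]'

```text
t: 21.7
tcp_pos: [0.5654, 0.0067, 0.0408]
tcp_rot: [180.0, 0.0, 78.7]
ft_force: [0.4, -0.6, -0.3]
grip_width: 0.0146
```

Emit:
move_arm --rot '[[0,0,0],[0,0,0],[0,0,0]]' --delta_pos '[[0.5,0,0],[0.8,0,0],[0.8,0,0]]' --fingers '[12,12,12]'

```text
t: 22.0
tcp_pos: [0.5655, 0.0076, 0.0408]
tcp_rot: [180.0, 0.0, 78.7]
ft_force: [-0.5, -0.5, -0.3]
grip_width: 0.0146
```

Emit:
move_arm --rot '[[0,0,0],[0,0,0],[0,0,0]]' --delta_pos '[[0.5,0,0],[0.8,0,0],[0.8,0,0]]' --fingers '[12,12,12]'

```text
t: 22.3
tcp_pos: [0.5655, 0.0076, 0.0408]
tcp_rot: [180.0, 0.1, 78.6]
ft_force: [-1.1, -2.7, 1.1]
grip_width: 0.0149
```

Emit:
move_arm --rot '[[0,0,0],[0,0,0],[0,0,0]]' --delta_pos '[[0.8,0,0],[1.2,0,0],[1.2,0,0]]' --fingers '[12,12,12]'

```text
t: 22.6
tcp_pos: [0.5655, 0.0075, 0.0408]
tcp_rot: [180.0, 0.1, 78.6]
ft_force: [-0.7, -3.6, 0.3]
grip_width: 0.015
```

Run:
```python
from pinm import *
b=np.array([.57478,.05375]); a=np.radians(-11.4); ey=np.array([-np.sin(a),np.cos(a)])
delta([*(b-ey*(.046)),.0409],78.6)
cap('wrist','pics/w20')
p=cv2.imread('pics/w20.png'); cv2.imwrite('pics/w20b.png',cv2.resize(p[60:300,156:356],None,fx=3.6,fy=2.5,interpolation=cv2.INTER_CUBIC))
```

```text
t 22.6 pos [0.5655 0.0075 0.0408] rot [1.7996e+02 1.4000e-01 7.8580e+01] w 0.015 F [-0.66 -3.63  0.31]
dpos mm [ 1.1 -0.  -0.1] rot [ 0.04  0.14 -0.02]
```

View pics/w20b.png

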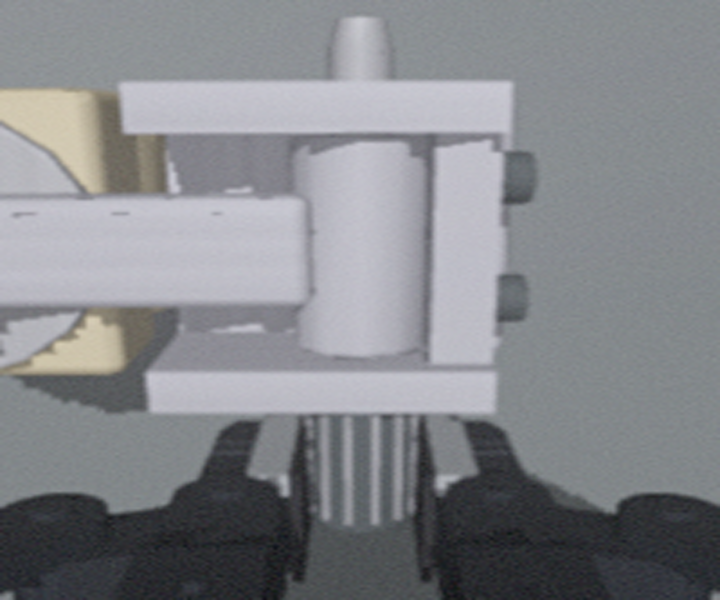

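Emit:
move_arm --rot '[[0,0,0],[0,0,0],[0,0,0],[0,0,0],[0,0,0],[0,0,0],[0,0,0],[0,0,0]]' --delta_pos '[[0,0,0],[0,0,0],[0,0,0],[0,0,0],[0,0,0],[0,0,0],[0,0,0],[0,0,0]]' --fingers '[13,16,19,23,27,31,34,34]'

```text
t: 23.45
tcp_pos: [0.5655, 0.0077, 0.0408]
tcp_rot: [180.0, 0.1, 78.6]
ft_force: [0.1, 0.4, 0.3]
grip_width: 0.034
```

Run:
```python
from pinm import *
delta([.5655,.0075,.0408],78.6)
cap('wrist','pics/w21')
p=cv2.imread('pics/w21.png'); cv2.imwrite('pics/w21b.png',cv2.resize(p[60:300,156:356],None,fx=3.6,fy=2.5,interpolation=cv2.INTER_CUBIC))
```

```text
t 23.45 pos [0.5655 0.0077 0.0408] rot [1.7995e+02 1.3000e-01 7.8580e+01] w 0.034 F [0.14 0.38 0.34]
dpos mm [-0.2  0.  -0. ] rot [ 0.05  0.13 -0.02]
```

View pics/w21b.png

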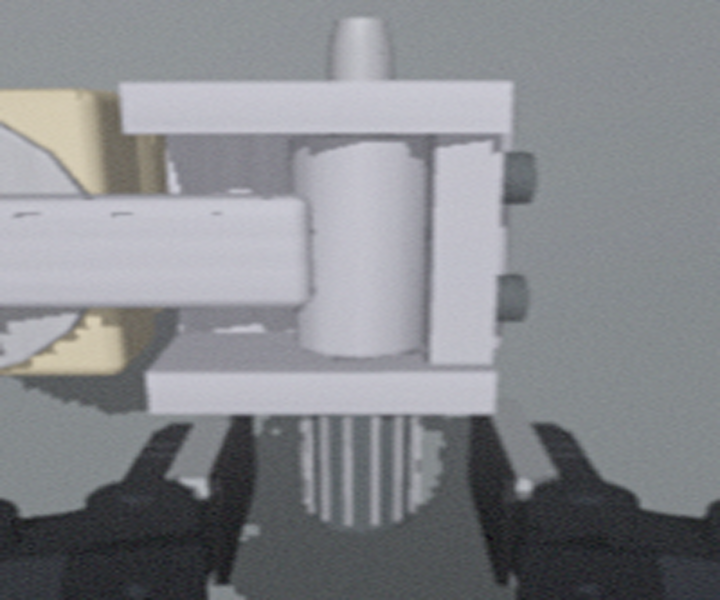

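Emit:
move_arm --rot '[[0,0,0],[0,0,0],[0,0,0],[0,0,0],[0,0,0],[0,0,0],[0,0,0],[0,0,0],[0,0,0]]' --delta_pos '[[0,0,-8],[0,0,-20],[0,0,-40],[0,0,-70],[-10,0,-100],[-20,0,-130],[-30,0,-150],[-30,0,-150],[-30,0,-150]]' --fingers '[34,34,34,34,34,34,34,34,34]'

```text
t: 24.4
tcp_pos: [0.5595, -0.0212, 0.1915]
tcp_rot: [179.9, 0.1, 78.6]
ft_force: [-0.4, 0.8, -0.7]
grip_width: 0.0339
```

Run:
```python
from h import *
delta([.5655,.0075,.0408],78.6)
cap('wrist','pics/w22'); cap('top','pics/t22'); cap('scene','pics/s22')
p=cv2.imread('pics/w22.png'); q=cv2.imread('pics/t22.png'); s=cv2.imread('pics/s22.png')
cv2.imwrite('pics/w22b.png',cv2.resize(p[60:260,120:380],None,fx=3,fy=3,interpolation=cv2.INTER_CUBIC))
a=cv2.resize(s[140:260,200:340],(400,340),interpolation=cv2.INTER_CUBIC); b=cv2.resize(q[180:300,200:400],(400,240),interpolation=cv2.INTER_CUBIC)
cv2.imwrite('pics/st22.png',np.vstack([a,b]))
C=cloud('pics/w22'); z=C[:,:,2]; b0=np.array([.57478,.05375]); an=np.radians(-11.4)
L=(C[:,:,:2]-b0)@np.array([[np.cos(an),-np.sin(an)],[np.sin(an),np.cos(an)]])*1000
head=(abs(L[:,:,0])<7)&(L[:,:,1]<-31)&(L[:,:,1]>-75)&(z>.095)&(z<.11); A=L[head]; print('head',len(A),A.min(0),A.max(0),np.median(A,0),np.percentile(z[head],95))
nose=(abs(L[:,:,0])<7)&(L[:,:,1]>31)&(L[:,:,1]<60)&(z>.085)&(z<.11); A=L[nose]; print('nose',len(A),A.min(0),A.max(0),np.percentile(z[nose],95))
ear=(abs(L[:,:,0])<12)&(z>.105)&(z<.112); A=L[ear]; print('ears',A.min(0),A.max(0))
kn=(z>.130)&(z<.137)&(np.hypot(C[:,:,0]-.514,C[:,:,1]-.066)<.02); Q=C[kn]; print('knob',(Q.max(0)+Q.min(0))/2,np.median(Q[:,2]))
arm=(abs(L[:,:,1])<7)&(z>.1)&(z<.112)&(L[:,:,0]<-12); 
for lo in (-110,-45,-25): m=arm&(L[:,:,0]>lo)&(L[:,:,0]<lo+15); print('arm z',lo,np.median(z[m]))
```

```text
t 24.4 pos [ 0.5595 -0.0212  0.1915] rot [1.799e+02 8.000e-02 7.855e+01] w 0.0339 F [-0.41  0.79 -0.67]
dpos mm [ 2.950e+01 -1.000e-01  1.507e+02] rot [ 0.1   0.08 -0.05]
head 389 [ -6.50541563 -59.30339108] [  6.76448155 -31.01639135] [ -0.37361603 -44.75880906] 0.10399113344628383
nose 74 [-4.13450606 31.12582495] [ 3.49734564 38.85498672] 0.09948757059370439
ears [-11.90888647 -45.28333629] [11.60075745 28.52466574]
knob [0.5135294  0.06601038 0.13286007] 0.1336587879156865
arm z -110 0.10589299084970022
arm z -45 0.10569180702099956
arm z -25 0.10556715341801118
```

View pics/w22b.png

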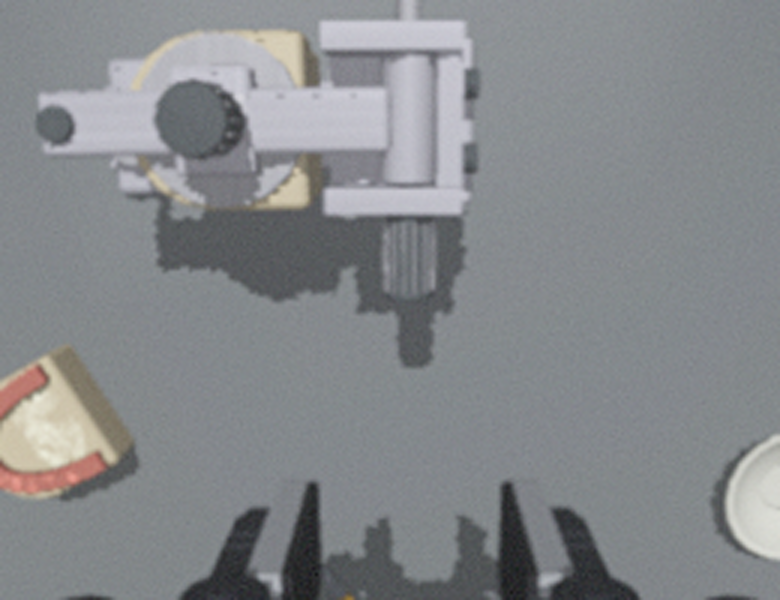

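View pics/st22.png

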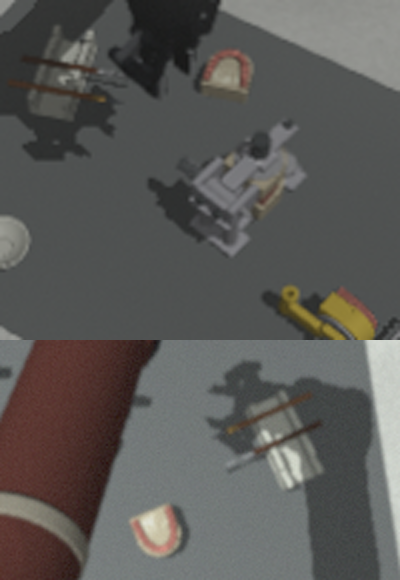

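```bash
python3 -c "
from bench import finish_job,state
print(state()['t'],finish_job())"
```

```text
the job is handed in; nothing more can be done
24.55 None
```

The job is done and handed in at 24.55 s. The knuckle is back against the web, and the hinge pin is through both ears and the knuckle with its head home. The gripper is clear of everything.

**What I did:**
- **Sliding the frame:** I gripped the knob at 20 N and slid the upper frame back about 18 mm. It stopped moving and the horizontal force rose to about 4 N, with up to about 5 N vertical, so I relaxed and let go.
- **Pin:** I took the pin from its groove and fed it in from the -y side. It met no measurable resistance until the head reached the ear, with about 3.6 N when I pushed on to confirm. Then I let go and backed off.

**Last checks:**
- **Pin seating:** the far end of the head measures 59.3 mm from the frame's mid-plane, against 59 mm expected. The nose shows out to 38.9 mm, against 40 mm expected. Both are within the 1–2 mm of camera error and side play.
- **Upper frame:** it still sits on its casts, with the arm's top at 105.6–105.9 mm along its length. The knob measures 0.5 mm from where I released it, which is within camera error.
- **Other things:** the wax knife, brush, rest and spare cast looked undisturbed in the last pictures.

**What disagreed:** the reported TCP lay about 40 mm beyond the real fingertips, although the interface text puts it at their very end. My first attempt to close on the knob therefore closed on air above it, touching nothing. I found this from the wrist depth and the scene view, corrected the heights, and went down again. At grip, the opening read about 1 mm less than the 22 mm knob and the 16 mm pin head.

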